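# Sleeve the probe shaft and hold the square against it

### The arm

A 6-joint arm with a two-finger parallel gripper is mounted at the origin on a cart in front of the work surface, level with it; the furniture and walls round the work are solid. World frame = base frame: x ahead of the robot, y to its left, z up, the work surface at z = 0. Lengths are in m, angles in rad, forces in N, time in s.
With the tool pointing down it reaches from about 0.35 to 0.85 m from the base axis. Payload 8.1 kg.
Tool frame: the origin (TCP) lies on the centre line of the jaws, within the pads' length; the fingertips stand 19 mm ahead of it and the grasp point (between the pads) is the TCP (robot.tips_ahead is the distance from the TCP to the fingertips, in m); y points along the fingers, z is the direction in which the jaws open and shut, and the axes are right-handed (so a half turn about y gives the same grasp; the last joint's range is limited). The gripper opens to 93 mm and grips with 3 to 60 N. Pads are 15 mm wide; open, the fingers measure 128 mm over their backs; the gripper's body (75 mm by 188 mm) begins 65 mm behind the grasp point.
Start: joints at [-1.373, 0.13, 1.488, -0, 1.523, -0.085], TCP at [0.167, -0.576, 0.238] pointing down, gripper open.
Joint ranges: [-2.96, 2.96], [-0.89, 2.26], [0.02, 2.5], [-1.34, 4.48], [0, 2.73], [-2.66, 2.66]. Speed limits (rad/s): [2.39, 2.39, 2.79, 3.14, 3.14, 3.14].

### API

Orientations are given as a rotation vector (axis times angle).
In Python, from plant import robot, imaging, models gives the robot as it stands.
- The arm moves only by the tool carry_out, never from a script. Its argument "motion" is one flat list of numbers, 7 for each row, row after row: the shift along the tool's x, y, z in m, then the turn, a rotation vector about the tool's x, y, z in degrees, then the opening, from -1 (shut) to 1 (fully open). A call has exactly 5 rows; each row shifts and turns the pose as measured when the row begins, along the tool's axes as they then stand; what a row does not reach is not made up. A row lasts 1/10 s, in which the tool goes at most 50 mm and 8.59 degrees, less where a joint would pass 70% of its speed; a pose out of reach is approached as far as the arm can. A call is refused whole if a number of a shift passes 0.05 or a number of a turn 8.59, either way. A call with a gripper value outside its range is refused whole. The fingers move at their own pace and stop on an object; "squeeze" is the grip in N (left out, the last holds). Time passes only in rows, so rows that do not move let the fingers close, or fill a call up. It gives the time, the measured TCP pose, the force and the opening at its end, in the units of the state.
- robot.read_state(): the state, without advancing time (a new reading comes with each control period).
- imaging.read_camera(name): name is "scene" or "top" or "wrist"; returns the picture (480x640x3 uint8, blue, green, red); there is no depth.
- imaging.camera_model(name): a dict with "K" (3x3 intrinsics, pixels), "position" and "orientation" of the camera in the world. Camera axes: x right, y down, z forward; pixel columns grow to the right and rows downward; lengths in m; the calibration is good to about 2 mm. A picture is of the moment at which its call begins: read the wrist's pose just before it. camera_model takes no time and is no camera call; for the wrist camera it gives the pose at the moment of the call.
- robot.close_job(): hands the job in, once; it reports no verdict.
Trained networks look in the newest picture that a camera, given by its name, has taken for a name from the list of things; names that differ only in an ending like _2 or _b are one class to them, and where a whole thing is asked for, a point or a joint stands for the part that bears it (a point fixed in the world has none). Each returns a list of dicts, best first, with "confidence" (0 to 1); they miss things now and then, are a little off and sometimes report something else, mostly with a low value. They report only what shows in the picture. A call takes as long as a camera call. They do not tell look-alikes from the thing itself.
- models.outline_of(camera, thing): "pixels" (480x640 bool, what is visible of it) and "pixel" ([column, row] in pixels, amid what is visible of it).
The state is a dict: "t": time; "q": joint angles; "dq": joint speeds; "joint_torque": joint torques, N m; "tool_pos": TCP position; "orientation": TCP orientation; "force": force on the tool from outside, world axes, zero at the start; "wrist_torque": the same for the moment, N m; "opening": finger opening in m.
Only numpy, scipy, OpenCV 4.12 (cv2) and the standard library are available. Lean on these libraries where they do the work, as an engineer would, in place of code of your own. Each camera call takes 0.05 s, during which the arm holds its last target.

### The job

Slide the brass sleeve over the upright shaft until it stands fully down on the aluminium plate, and let it go. Then pick up the blue-footed engineer's square and press it into the corner between plate and sleeve, its foot flat on the plate along the scribed centre line and the front face of its upright blade squarely against the sleeve, and finish while still gripping it and pressing it firmly on both faces; do not let go. Leave the cups, the cuvette box and the vial undisturbed.

Things in the scene. Friction and masses are not known exactly. Their poses are not given: they have to be found in the camera images.
- plate: fixed aluminium base plate, 200 (its x) x 90 (its y) x 12 mm thick, lying on the bench; origin at the centre of its underside, z up. A round steel shaft, 22.4 mm in diameter, stands up from its top 62 mm from the centre towards its +x end; the black scribed centre line runs along its x axis on the free (-x) side of the shaft. It does not move.
- shaft_foot (a point): point on the shaft's axis at the level of the plate's top face (12 mm above the bench)
- shaft_top (a point): point on the shaft's axis at its top, 74 mm above the plate's top face; the last 14 mm taper from 22.4 to 12 mm in diameter
- sleeve: loose brass sleeve (plain tube) standing upright, 40 mm outside diameter, 26 mm bore right through (1.8 mm clearance all round the shaft), 60 mm tall, about 0.15 kg; origin at the centre of its lower end, z up
- square: loose engineer's square standing upright on its foot, about 0.25 kg. Foot: blue, 110 (its x) x 22 (its y) x 18 mm high. Blade: steel, rises from the +x end of the foot to 75 mm above its underside, 18 (x) x 14 (y) mm thick, its flat front face flush with the foot's +x end. Origin at the centre of the foot's underside, x towards the blade's front face, z up.
- square_grip (a point): good place to grip the foot across its 22 mm width: 12 mm behind its centre (-x), 12 mm above its underside; clear of the blade for a gripper coming from above
- square_heel (a point): bottom edge of the square's front (+x) face, on its centre plane, at the level of the foot's underside, 55 mm ahead of the origin
- square_toe (a point): rear (-x) end of the foot, on its centre plane, at the level of its underside, 55 mm behind the origin
- cup_stack: bystander: stack of white sample cups, 30 mm across, 38 mm tall; origin at the centre of its underside
- cuvette_box: bystander: small white and green card box, 44 x 60 x 36 mm high; origin at the centre of its underside
- vial_lone: bystander: reagent vial with green cap standing on the bench, 22 mm across, 41 mm tall; origin at the centre of its underside
There are look-alikes about, which are no part of the job. Several things have the shape of the square; the one meant has the colours described above.

How it is judged:
By the outcome, as a careful person would: the job done as asked, in the order asked, and still so for the second after the job is handed in, while the arm keeps its last pose, push and grip.
It also fails if it takes over 72 s, if anything falls off the work surface, if the arm or the gripper's body presses on something with over 40 N, if the wrist force passes 120 N, or if a joint passes its speed limit or range.

## Working session

There is one attempt and no reset: what is moved stays moved. The work goes in short steps, Python scripts to look and compute and a tool call to move; the robot and the scene stay as the last step left them, time stands still between calls to the robot, and variables do not carry over. Pictures are saved under pics/ and viewed, and the job is handed in when it is done.

Besides the shell and the picture viewer there is one more tool, called after "Call:" by a JSON object that holds its "fn" and its "kwargs". carry_out: Moves the arm, as the interface text tells. Its arguments: {"type":"object","properties":{"motion":{"type":"array","items":{"type":"number"}},"squeeze":{"type":"number"}},"required":["motion"]}

```bash
ls; mkdir -p pics
python3 - <<'E'
from plant import robot, imaging, models
import cv2
print(robot.read_state())
for n in ["scene","top","wrist"]:
    im=imaging.read_camera(n); cv2.imwrite(f"pics/{n}0.png",im)
    m=imaging.camera_model(n); print(n,m)
    if n!="wrist":
      for t in ["sleeve","square","plate","cup_stack","cuvette_box","vial_lone"]:
        for d in models.outline_of(n,t): print(n,t,round(d["confidence"],2),d["pixel"],d["pixels"].sum())
E
```

```text
pics
{'t': 0.0, 'q': array([-1.37340145e+00,  1.31176433e-01,  1.48926212e+00, -9.46825973e-06,
        1.52295753e+00, -8.54320344e-02]), 'dq': array([-0.00093501, -0.00142949,  0.00205148,  0.00083484, -0.00042437,
       -0.00074389]), 'joint_torque': array([-1.08884840e-03, -5.59830987e+01, -4.91769075e+01,  7.66411331e-02,
        3.50846106e-02, -1.25898000e-04]), 'tool_pos': array([ 0.16734092, -0.57565418,  0.23658769]), 'orientation': array([-0.29478729,  2.07173126, -2.06796781]), 'force': array([ 0.27739205, -0.44864886,  0.60880689]), 'wrist_torque': array([-0.02260639,  0.03853527,  0.00476056]), 'opening': 0.09308352918227068}
scene {'K': array([[505.82888465,   0.        , 317.49204807],
       [  0.        , 505.82888465, 239.04872755],
       [  0.        ,   0.        ,   1.        ]]), 'position': array([-0.03990119,  0.78530763,  0.73491512]), 'orientation': array([-0.79053633,  2.44426116, -1.29507107])}
scene sleeve 0.71 [234.3, 334.0] 705
scene square 0.79 [391.3, 210.3] 436
scene square 0.63 [367.0, 240.8] 629
scene square 0.59 [223.1, 297.6] 258
scene plate 0
[... 313 characters left out ...]
osition': array([0.30834674, 0.0224403 , 1.26723286]), 'orientation': array([-2.1076269 ,  2.15894809, -0.22172078])}
top sleeve 0.64 [200.1, 262.8] 237
top sleeve 0.32 [391.7, 221.2] 456
top square 0.91 [441.0, 262.4] 438
top square 0.62 [376.5, 266.0] 374
top plate 0.71 [296.0, 273.4] 2580
top cup_stack 0.45 [394.3, 221.5] 463
top cuvette_box 0.68 [391.1, 223.4] 442
top cuvette_box 0.63 [445.0, 263.8] 405
wrist {'K': array([[332.87921901,   0.        , 314.32201193],
       [  0.        , 332.87921901, 246.42648985],
       [  0.        ,   0.        ,   1.        ]]), 'position': array([ 0.24688147, -0.55408063,  0.38419033]), 'orientation': array([ 2.30852932, -1.73438428, -0.26531962])}
```

View pics/scene0.png

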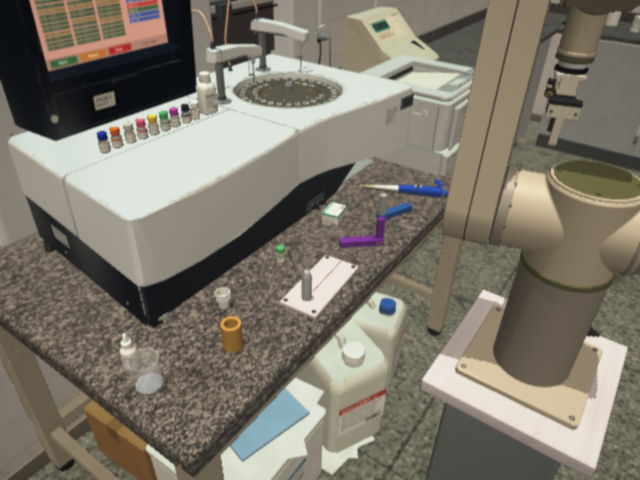

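View pics/top0.png

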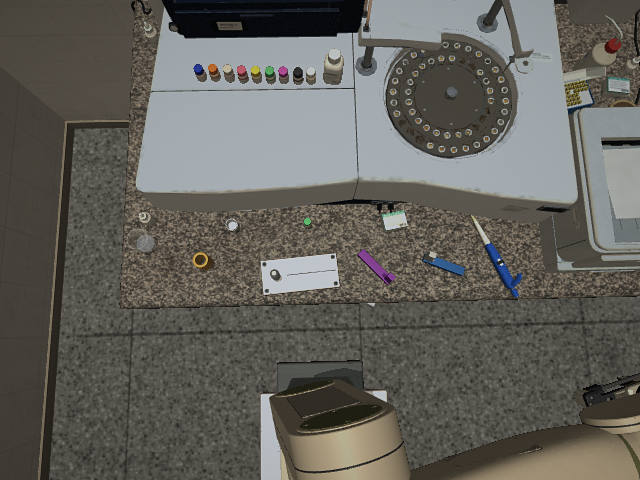

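View pics/wrist0.png

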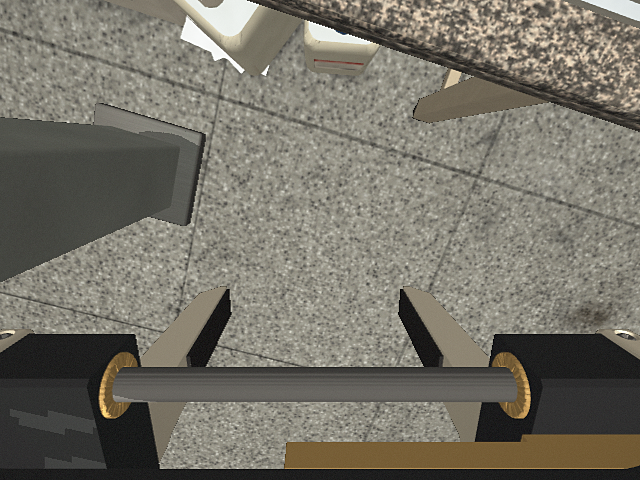

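Run:
```python
import cv2
a=cv2.imread('pics/top0.png')[190:310,170:490]; b=cv2.imread('pics/scene0.png')[180:380,190:440]
cv2.imwrite('pics/c_top.png',cv2.resize(a,None,fx=2.5,fy=2.5,interpolation=cv2.INTER_CUBIC))
cv2.imwrite('pics/c_scene.png',cv2.resize(b,None,fx=3,fy=3,interpolation=cv2.INTER_CUBIC))
```

```text
(no output)
```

View pics/c_top.png

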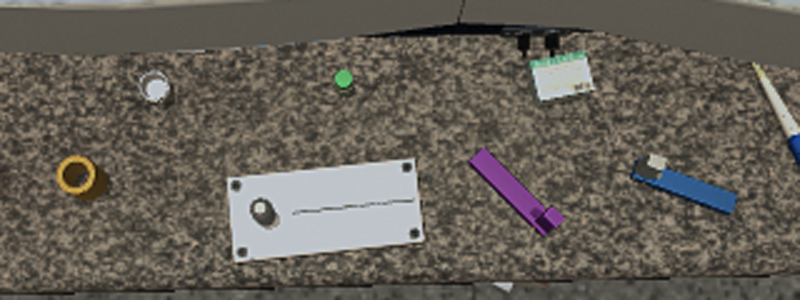

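View pics/c_scene.png

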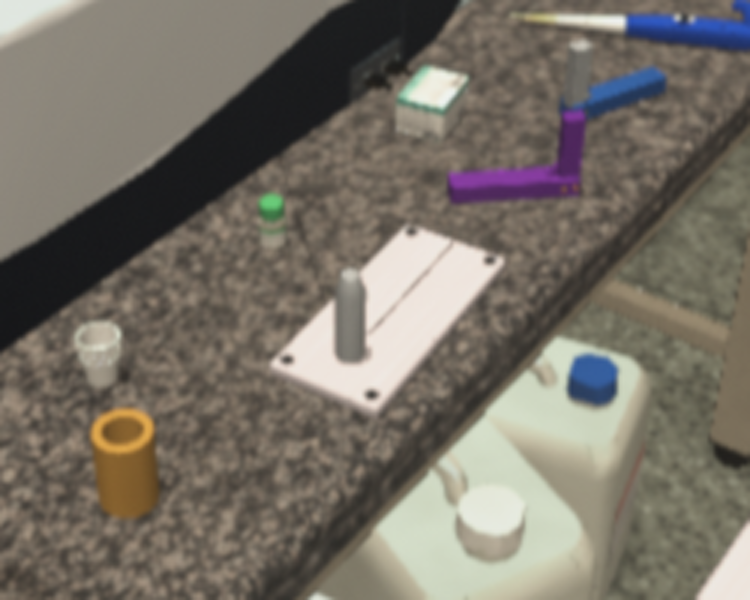

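```bash
cat > h.py <<'E'
import numpy as np, cv2
from scipy.spatial.transform import Rotation as R
from plant import robot, imaging, models
def proj(m,P):
    P=np.atleast_2d(P); Rm=R.from_rotvec(m["orientation"]).as_matrix()
    c=(P-m["position"])@Rm; u=c@m["K"].T; return u[:,:2]/u[:,2:]
def back(m,px,z):
    px=np.atleast_2d(px).astype(float); Rm=R.from_rotvec(m["orientation"]).as_matrix()
    d=np.c_[px,np.ones(len(px))]@np.linalg.inv(m["K"]).T@Rm.T
    return m["position"]+d*((z-m["position"][2])/d[:,2])[:,None]
E
python3 - <<'E'
from h import *
mt=imaging.camera_model("top"); ms=imaging.camera_model("scene")
print(R.from_rotvec(mt["orientation"]).as_matrix().round(3))
f=lambda m,p,z:print(back(m,p,z).round(4).tolist())
# top px from crop /2.5 + (170,190)
c=lambda l:[(170+x/2.5,190+y/2.5) for x,y in l]
s=lambda l:[(190+x/3,180+y/3) for x,y in l]
print("plate corners"); f(mt,c([(228,178),(415,158),(424,241),(236,262)]),.012)
f(ms,s([(272,366),(412,226),(505,262),(374,412)]),.012)
print("shaft top"); f(mt,c([(260,207)]),.086); f(ms,s([(351,272)]),.086)
print("sleeve top"); f(mt,c([(77,175)]),.06); f(ms,s([(123,430)]),.06)
print("square foot ends top"); f(mt,c([(634,170),(640,184),(734,212),(737,195)]),.018)
print("blade top"); f(mt,c([(656,160)]),.075); f(ms,s([(580,44)]),.075)
print("instrument front"); f(mt,[(200,207),(357,207),(450,212)],.0);
E
```

```text
[[-0.026 -0.982  0.185]
 [-0.999  0.022 -0.023]
 [ 0.019 -0.185 -0.983]]
plate corners
[[0.4846, 0.1541, 0.012], [0.5012, -0.0421, 0.012], [0.4139, -0.0487, 0.012], [0.397, 0.1461, 0.012]]
[[0.4798, 0.159, 0.012], [0.4946, -0.0391, 0.012], [0.4099, -0.0436, 0.012], [0.3943, 0.1542, 0.012]]
shaft top
[[0.4448, 0.1152, 0.086]]
[[0.4435, 0.1148, 0.086]]
sleeve top
[[0.4844, 0.3002, 0.06]]
[[0.4829, 0.3032, 0.06]]
square foot ends top
[[0.4823, -0.271, 0.018], [0.4674, -0.2763, 0.018], [0.4357, -0.3728, 0.018], [0.4535, -0.3774, 0.018]]
blade top
[[0.484, -0.2804, 0.075]]
[[0.4818, -0.2805, 0.075]]
instrument front
[[0.6369, 0.3191, 0.0], [0.6281, -0.1034, 0.0], [0.6088, -0.3552, 0.0]]
```

```bash
python3 - <<'E'
from h import *
s=robot.read_state(); T=R.from_rotvec(s["orientation"]).as_matrix(); print(T.round(3))
mw=imaging.camera_model("wrist"); print("cam in tool",(T.T@(mw["position"]-s["tool_pos"])).round(4)); print((T.T@R.from_rotvec(mw["orientation"]).as_matrix()).round(3))
mt=imaging.camera_model("top"); ms=imaging.camera_model("scene")
print("base front", back(ms,[(155,320),(340,190)],0).round(3))
for h in [0,.05,.1,.15,.2]:
    print(h,"top",back(mt,[(137,193),(357,207),(450,212)],h)[:,:2].round(3).tolist(),"scene",back(ms,[(152,290),(290,172),(300,192)],h)[:,:2].round(3).tolist())
c=lambda l:[(170+x/2.5,190+y/2.5) for x,y in l]
print("cup",back(mt,c([(155,88)]),.038),"vial",back(mt,c([(344,79)]),.041),"box",back(mt,c([(562,76)]),.036))
E
python3 - <<'E'
import cv2
a=cv2.imread('pics/scene0.png')[60:340,0:400]
cv2.imwrite('pics/c_inst.png',cv2.resize(a,None,fx=2,fy=2))
E
```

```text
[[-0.96  -0.     0.279]
 [-0.279 -0.    -0.96 ]
 [ 0.    -1.     0.   ]]
cam in tool [-0.0824 -0.1465  0.001 ]
[[ 0.001  0.954  0.299]
 [ 0.    -0.299  0.954]
 [ 1.    -0.001 -0.   ]]
base front [[ 0.661  0.346  0.   ]
 [ 0.659 -0.347  0.   ]]
0 top [[0.679, 0.489], [0.628, -0.103], [0.609, -0.355]] scene [[0.741, 0.287], [0.849, -0.349], [0.746, -0.265]]
0.05 top [[0.665, 0.47], [0.615, -0.098], [0.597, -0.34]] scene [[0.688, 0.321], [0.788, -0.272], [0.693, -0.194]]
0.1 top [[0.65, 0.452], [0.603, -0.093], [0.585, -0.325]] scene [[0.635, 0.355], [0.728, -0.195], [0.639, -0.122]]
0.15 top [[0.635, 0.434], [0.59, -0.089], [0.573, -0.31]] scene [[0.582, 0.389], [0.667, -0.118], [0.586, -0.051]]
0.2 top [[0.621, 0.415], [0.578, -0.084], [0.561, -0.296]] scene [[0.529, 0.422], [0.607, -0.041], [0.532, 0.021]]
cup [[0.57674572 0.22664591 0.038     ]] vial [[0.5813967  0.03064077 0.041     ]] box [[ 0.58079569 -0.19750408  0.036     ]]
```

View pics/c_inst.png

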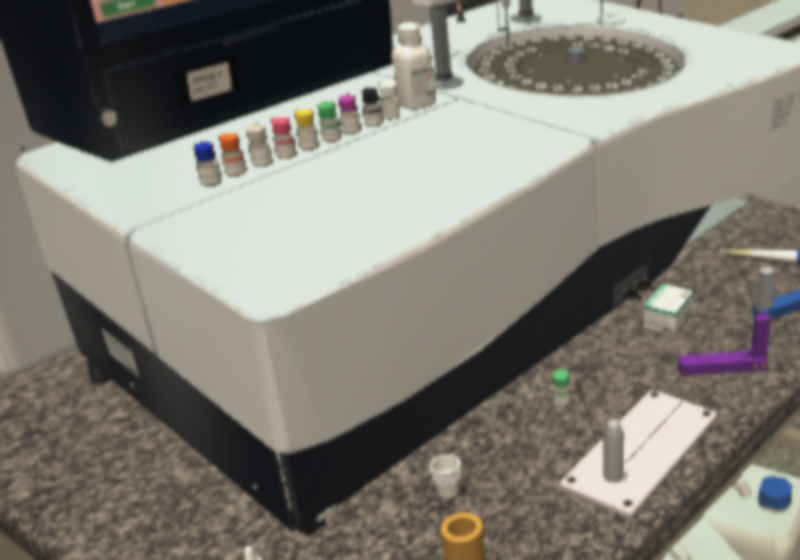

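Candidates for the square: purple one (top 376,266, all purple, rejected), blue foot with grey steel blade (top 441,262, chosen; confirmed in the crop), the blue pipette (top 500,265, no). Sleeve: brass tube at top (200,261).

```bash
cat >> h.py <<'E'
def Rt(yaw):  # yaw deg of tool x; tool y down
    a=np.radians(yaw); x=np.array([np.cos(a),np.sin(a),0]); y=np.array([0,0,-1.]); return np.c_[x,y,np.cross(x,y)]
def yawof(s):
    T=R.from_rotvec(s["orientation"]).as_matrix(); return np.degrees(np.arctan2(T[1,0],T[0,0]))
def plan(wps,op,step=.047,tstep=8.0,s=None):
    """wps: list of (x,y,z,yaw)"""
    s=s or robot.read_state(); p=np.array(s["tool_pos"]); Q=R.from_rotvec(s["orientation"]); rows=[]
    for w in wps:
        t=np.array(w[:3]); G=R.from_matrix(Rt(w[3])); rv=(Q.inv()*G).as_rotvec()
        n=int(max(1,np.ceil(np.linalg.norm(t-p)/step-1e-6),np.ceil(np.degrees(np.linalg.norm(rv))/tstep-1e-6)))
        p0,Q0=p,Q
        for i in range(1,n+1):
            pn=p0+(t-p0)*i/n; Qn=Q0*R.from_rotvec(rv*i/n)
            d=Q.inv().apply(pn-p); r=np.degrees((Q.inv()*Qn).as_rotvec())
            rows.append(list(d.round(3))+list(r.round(1))+[op]); p,Q=pn,Qn
    while len(rows)%5: rows.append([0]*6+[op])
    for i in range(0,len(rows),5): print([float(v) if v else 0 for r in rows[i:i+5] for v in r])
def st():
    s=robot.read_state(); print("t",round(s["t"],2),"pos",s["tool_pos"].round(4),"yaw",round(yawof(s),2),"yaxis",R.from_rotvec(s["orientation"]).as_matrix()[:,1].round(3),"F",s["force"].round(1),"M",s["wrist_torque"].round(2),"op",round(s["opening"],4),"q",s["q"].round(2)); return s
E
python3 - <<'E'
from h import *
plan([(.40,-.30,.25,-120),(.42,.08,.25,-60),(.48,.295,.2,-20)],1)
E
```

```text
[-0.038, -0.002, -0.025, 0, -5.5, 0, 1.0, -0.04, -0.002, -0.021, 0, -5.5, 0, 1.0, -0.042, -0.002, -0.017, 0, -5.5, 0, 1.0, -0.043, -0.002, -0.013, 0, -5.5, 0, 1.0, -0.044, -0.002, -0.009, 0, -5.5, 0, 1.0]
[-0.045, -0.002, -0.005, 0, -5.5, 0, 1.0, -0.045, -0.002, -0.001, 0, -5.5, 0, 1.0, -0.045, -0.002, 0.004, 0, -5.5, 0, 1.0, -0.038, 0, -0.019, 0, -6.7, 0, 1.0, -0.04, 0, -0.015, 0, -6.7, 0, 1.0]
[-0.041, 0, -0.01, 0, -6.7, 0, 1.0, -0.042, 0, -0.005, 0, -6.7, 0, 1.0, -0.042, 0, 0, 0, -6.7, 0, 1.0, -0.042, 0, 0.005, 0, -6.7, 0, 1.0, -0.041, 0, 0.01, 0, -6.7, 0, 1.0]
[-0.04, 0, 0.014, 0, -6.7, 0, 1.0, -0.038, 0, 0.019, 0, -6.7, 0, 1.0, -0.031, 0.01, 0.032, 0, -8.0, 0, 1.0, -0.026, 0.01, 0.036, 0, -8.0, 0, 1.0, -0.021, 0.01, 0.039, 0, -8.0, 0, 1.0]
[-0.016, 0.01, 0.042, 0, -8.0, 0, 1.0, -0.01, 0.01, 0.044, 0, -8.0, 0, 1.0, 0, 0, 0, 0, 0, 0, 1.0, 0, 0, 0, 0, 0, 0, 1.0, 0, 0, 0, 0, 0, 0, 1.0]
```

Call:
{"fn": "carry_out", "kwargs": {"motion": [-0.038,-0.002,-0.025,0,-5.5,0,1.0,-0.04,-0.002,-0.021,0,-5.5,0,1.0,-0.042,-0.002,-0.017,0,-5.5,0,1.0,-0.043,-0.002,-0.013,0,-5.5,0,1.0,-0.044,-0.002,-0.009,0,-5.5,0,1.0]}}

```text
t: 1.25
tool_pos: [0.3137, -0.4022, 0.2466]
orientation: [-0.718, 1.771, -1.77]
force: [0.3, 0.1, -0.1]
opening: 0.093
```

Call:
{"fn": "carry_out", "kwargs": {"motion": [-0.045,-0.002,-0.005,0,-5.5,0,1.0,-0.045,-0.002,-0.001,0,-5.5,0,1.0,-0.045,-0.002,0.004,0,-5.5,0,1.0,-0.038,0,-0.019,0,-6.7,0,1.0,-0.04,0,-0.015,0,-6.7,0,1.0]}}

```text
t: 1.75
tool_pos: [0.4072, -0.2044, 0.2536]
orientation: [-1.076, 1.393, -1.398]
force: [-0.2, 0.3, 0.2]
opening: 0.0931
```

Call:
{"fn": "carry_out", "kwargs": {"motion": [-0.041,0,-0.01,0,-6.7,0,1.0,-0.042,0,-0.005,0,-6.7,0,1.0,-0.042,0,0,0,-6.7,0,1.0,-0.042,0,0.005,0,-6.7,0,1.0,-0.041,0,0.01,0,-6.7,0,1.0]}}

```text
t: 2.25
tool_pos: [0.4093, 0.0149, 0.2543]
orientation: [-1.354, 0.94, -0.951]
force: [0.8, 0.0, 0.2]
opening: 0.0931
```

Run:
```python
from h import *
s=st()
plan([(.445,.18,.23,-45),(.45,.29,.15,-20)],1,tstep=8.3)
```

```text
t 2.25 pos [0.4093 0.0149 0.2543] yaw -69.84 yaxis [ 0.006 -0.002 -1.   ] F [0.8 0.  0.2] M [ 0.   -0.16  0.03] op 0.0931 q [-0.09 -0.42  1.96 -0.    1.6  -0.44]
[-0.036, 0.006, 0.023, -0.1, -6.2, 0.1, 1.0, -0.033, 0.006, 0.026, -0.1, -6.2, 0.1, 1.0, -0.03, 0.006, 0.03, -0.1, -6.2, 0.1, 1.0, -0.027, 0.006, 0.033, -0.1, -6.2, 0.1, 1.0, -0.019, 0.02, 0.02, 0, -6.2, 0, 1.0]
[-0.016, 0.02, 0.022, 0, -6.3, 0, 1.0, -0.014, 0.02, 0.024, 0, -6.2, 0, 1.0, -0.011, 0.02, 0.025, 0, -6.2, 0, 1.0, 0, 0, 0, 0, 0, 0, 1.0, 0, 0, 0, 0, 0, 0, 1.0]
```

Call:
{"fn": "carry_out", "kwargs": {"motion": [-0.036,0.006,0.023,-0.1,-6.2,0.1,1.0,-0.033,0.006,0.026,-0.1,-6.2,0.1,1.0,-0.03,0.006,0.03,-0.1,-6.2,0.1,1.0,-0.027,0.006,0.033,-0.1,-6.2,0.1,1.0,-0.019,0.02,0.02,0,-6.2,0,1.0]}}

```text
t: 2.75
tool_pos: [0.446, 0.2196, 0.2145]
orientation: [-1.505, 0.505, -0.516]
force: [0.5, 0.2, 0.4]
opening: 0.0928
```

Call:
{"fn": "carry_out", "kwargs": {"motion": [-0.016,0.02,0.022,0,-6.3,0,1.0,-0.014,0.02,0.024,0,-6.2,0,1.0,-0.011,0.02,0.025,0,-6.2,0,1.0,0,0,0,0,0,0,1.0,0,0,0,0,0,0,1.0]}}

```text
t: 3.25
tool_pos: [0.4454, 0.3091, 0.1501]
orientation: [-1.555, 0.234, -0.243]
force: [0.6, -0.0, 0.1]
opening: 0.0931
```

Run:
```python
from h import *
s=st(); m=imaging.camera_model("wrist"); im=imaging.read_camera("wrist"); cv2.imwrite("pics/w1.png",im)
for d in models.outline_of("wrist","sleeve"):
    ys,xs=np.where(d["pixels"]); print(d["confidence"],d["pixel"],xs.min(),xs.max(),ys.min(),ys.max())
print("pred top centre",proj(m,[.4835,.302,.06]),"bottom",proj(m,[.4835,.302,0]))
```

```text
t 3.25 pos [0.4454 0.3091 0.1501] yaw -17.41 yaxis [ 0.006  0.001 -1.   ] F [ 0.6 -0.   0.1] M [ 0.06 -0.15  0.01] op 0.0931 q [ 0.51  0.03  1.76 -0.    1.35 -0.75]
0.66 [316.9, 295.4] 297 345 257 325
pred top centre [[321.70590045 304.47603235]] bottom [[320.17552365 275.1079062 ]]
```

View pics/w1.png

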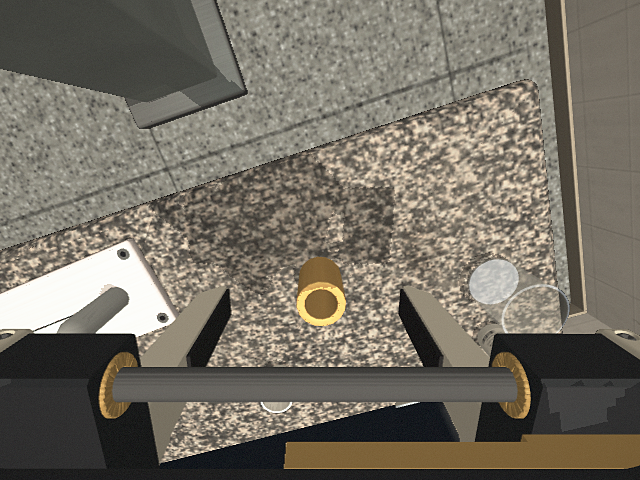

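Run:
```python
from h import *
plan([(.4835,.302,.13,-18),(.4835,.302,.036,-18)],1,step=.04)
```

```text
[0.019, 0.01, 0.003, -0.1, 0.3, 0.2, 1.0, 0.019, 0.01, 0.003, -0.1, 0.3, 0.2, 1.0, 0, 0.031, 0, 0, 0, 0, 1.0, 0, 0.031, 0, 0, 0, 0, 1.0, 0, 0.031, 0, 0, 0, 0, 1.0]
```

Call:
{"fn": "carry_out", "kwargs": {"motion": [0.019,0.01,0.002,-0.1,0.3,0.2,1.0,0.019,0.01,0.002,-0.1,0.3,0.2,1.0,0,0.031,0,0,0,0,1.0,0,0.031,0,0,0,0,1.0,0,0.026,0,0,0,0,1.0]}}

```text
t: 3.85
tool_pos: [0.4947, 0.2993, 0.053]
orientation: [-1.543, 0.244, -0.271]
force: [0.4, -0.7, 0.2]
opening: 0.0929
```

Run:
```python
from h import *
s=st(); im=imaging.read_camera("wrist"); cv2.imwrite("pics/w2.png",im)
m=imaging.camera_model("wrist"); print(proj(m,[.4835,.302,.06]))
plan([(.4835,.302,.036,-18)],1,step=.04)
```

```text
t 3.85 pos [0.4947 0.2993 0.053 ] yaw -18.82 yaxis [ 0.019  0.009 -1.   ] F [ 0.4 -0.7  0.2] M [-0.04 -0.07  0.06] op 0.0929 q [ 0.46  0.22  1.74  0.    1.16 -0.79]
[[320.50208924 314.99587932]]
[-0.01, 0.012, 0.001, -0.6, -0.8, 0.6, 1.0, 0, 0, 0, 0, 0, 0, 1.0, 0, 0, 0, 0, 0, 0, 1.0, 0, 0, 0, 0, 0, 0, 1.0, 0, 0, 0, 0, 0, 0, 1.0]
```

View pics/w2.png

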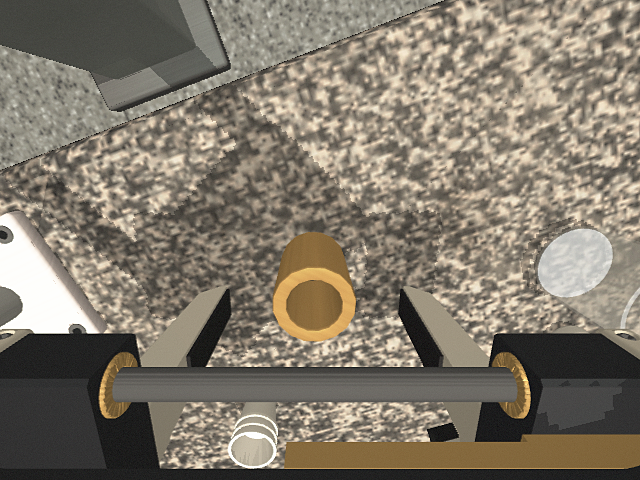

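Run:
```python
from h import *
from scipy.ndimage import binary_fill_holes
im=cv2.imread("pics/w2.png"); m=imaging.camera_model("wrist")
hsv=cv2.cvtColor(im,cv2.COLOR_BGR2HSV); mk=((hsv[...,1]>120)&(hsv[...,2]>200)).astype(np.uint8); mk[:, :250]=0; mk[:,380:]=0; mk[350:]=0
c=max(cv2.findContours(mk,0,1)[0],key=cv2.contourArea); e=cv2.fitEllipse(c); print(e)
print(back(m,[e[0]],.06))
im1=cv2.imread("pics/w1.png")
print(R.from_rotvec(m["orientation"]).as_matrix().round(3), m["position"])
st()
```

```text
((313.82794189453125, 304.0505676269531), (72.61663818359375, 81.15569305419922), 88.24848175048828)
[[0.47727645 0.30093118 0.06      ]]
[[ 0.323  0.899  0.295]
 [ 0.946 -0.311 -0.09 ]
 [ 0.011  0.309 -0.951]] [0.41007079 0.3225962  0.1938953 ]
t 3.9 pos [0.4921 0.2978 0.0483] yaw -18.82 yaxis [ 0.013  0.007 -1.   ] F [-2.6 -1.6 -2.8] M [-0.08 -0.1  -0.01] op 0.093 q [ 0.46  0.22  1.75 -0.    1.16 -0.79]
```

```bash
cat >> h.py <<'E'
def ring(im,box):
    x0,x1,y0,y1=box
    hsv=cv2.cvtColor(im,cv2.COLOR_BGR2HSV); mk=((hsv[...,1]>120)&(hsv[...,2]>200)).astype(np.uint8)
    z=np.zeros_like(mk); z[y0:y1,x0:x1]=mk[y0:y1,x0:x1]
    c=max(cv2.findContours(z,0,1)[0],key=cv2.contourArea); return cv2.fitEllipse(c)
E
python3 - <<'E'
from h import *
for i in range(2):
    s=st(); m=imaging.camera_model("wrist"); im=imaging.read_camera("wrist")
    e=ring(im,(250,380,230,350)); print(e,back(m,[e[0]],.06).round(4))
cv2.imwrite("pics/w3.png",im)
E
```

```text
t 3.9 pos [0.4921 0.2978 0.0483] yaw -18.82 yaxis [ 0.013  0.007 -1.   ] F [-2.6 -1.6 -2.8] M [-0.08 -0.1  -0.01] op 0.093 q [ 0.46  0.22  1.75 -0.    1.16 -0.79]
((318.7940673828125, 312.7137451171875), (73.82340240478516, 83.2906494140625), 87.85089111328125) [[0.4821 0.3016 0.06  ]]
t 3.95 pos [0.4916 0.2979 0.0498] yaw -18.79 yaxis [ 0.012  0.006 -1.   ] F [-0.1 -0.8 -0.9] M [ 0.06 -0.1   0.01] op 0.0932 q [ 0.46  0.22  1.75  0.    1.16 -0.79]
((318.8233642578125, 312.1224060058594), (73.18286895751953, 82.35548400878906), 87.87757110595703) [[0.4822 0.3016 0.06  ]]
```

Run:
```python
from h import *
plan([(.4825,.302,.036,-18)],1,step=.02)
```

```text
[-0.011, 0.016, 0, -0.6, -0.8, 0.6, 1.0, 0, 0, 0, 0, 0, 0, 1.0, 0, 0, 0, 0, 0, 0, 1.0, 0, 0, 0, 0, 0, 0, 1.0, 0, 0, 0, 0, 0, 0, 1.0]
```

Call:
{"fn": "carry_out", "kwargs": {"motion": [-0.006,0.005,0,-0.3,-0.4,0.3,1.0,-0.005,0.008,0,-0.3,-0.4,0.3,1.0,0,0,0,0,0,0,1.0,0,0,0,0,0,0,1.0,0,0,0,0,0,0,1.0], "squeeze": 20}}

```text
t: 4.5
tool_pos: [0.4856, 0.3042, 0.0455]
orientation: [-1.551, 0.24, -0.252]
force: [-0.1, -0.3, 1.1]
opening: 0.0931
```

Run:
```python
from h import *
s=st();plan([(.4825,.302,.036,-18)],1,step=.02)
```

```text
t 4.5 pos [0.4856 0.3042 0.0455] yaw -17.97 yaxis [ 0.009  0.004 -1.   ] F [-0.1 -0.3  1.1] M [ 0.05 -0.17 -0.01] op 0.0931 q [ 0.47  0.23  1.75 -0.    1.16 -0.79]
[-0.002, 0.009, -0.003, -0.4, 0, 0.4, 1.0, 0, 0, 0, 0, 0, 0, 1.0, 0, 0, 0, 0, 0, 0, 1.0, 0, 0, 0, 0, 0, 0, 1.0, 0, 0, 0, 0, 0, 0, 1.0]
```

Call:
{"fn": "carry_out", "kwargs": {"motion": [-0.003,0.009,-0.004,-0.4,0,0.4,1.0,-0.001,0.004,-0.001,0,0,0,1.0,0,0,0,0,0,0,-1,0,0,0,0,0,0,-1,0,0,0,0,0,0,-1], "squeeze": 20}}

```text
t: 5.0
tool_pos: [0.4799, 0.3005, 0.0315]
orientation: [-1.557, 0.246, -0.246]
force: [-0.3, -0.2, -0.1]
opening: 0.0734
```

Call:
{"fn": "carry_out", "kwargs": {"motion": [0,0,0,0,0,0,-1,0,0,0,0,0,0,-1,0,0,0,0,0,0,-1,0,0,0,0,0,0,-1,0,0,0,0,0,0,-1], "squeeze": 20}}

```text
t: 5.5
tool_pos: [0.4804, 0.3007, 0.032]
orientation: [-1.557, 0.246, -0.246]
force: [-0.1, -1.4, -0.8]
opening: 0.0392
```

Run:
```python
from h import *
s=st(); m=imaging.camera_model("wrist"); im=imaging.read_camera("wrist")
e=ring(im,(250,380,230,350)); print(e,back(m,[e[0]],.06).round(4))
cv2.imwrite("pics/w4.png",im)
```

```text
t 5.5 pos [0.4804 0.3007 0.032 ] yaw -17.97 yaxis [ 0.  0. -1.] F [-0.1 -1.4 -0.8] M [ 0.03 -0.13 -0.  ] op 0.0392 q [ 0.47  0.24  1.76 -0.    1.14 -0.79]
((314.099365234375, 342.0133972167969), (44.71481704711914, 78.41986846923828), 89.90106201171875) [[0.4742 0.301  0.06  ]]
```

View pics/w4.png

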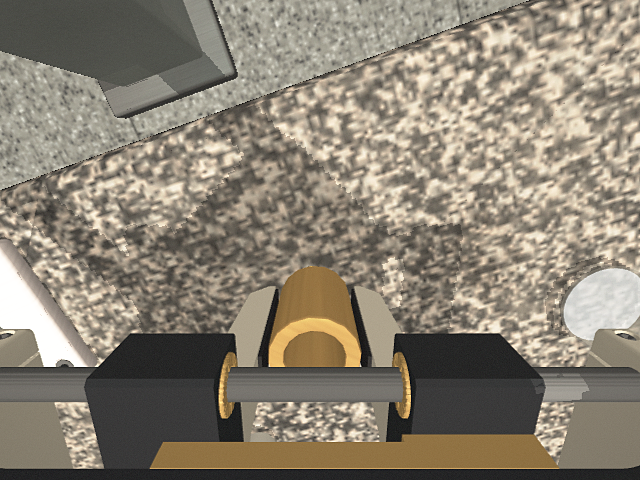

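Run:
```python
from h import *
im=cv2.imread("pics/w4.png"); m=imaging.camera_model("wrist"); s=robot.read_state()
e=ring(im,(250,380,230,367)); print(e); 
for c in [e[0],(318,325.5)]:
    P=back(m,[c],.06)[0]; T=R.from_rotvec(s["orientation"]).as_matrix(); print(P.round(4),(T.T@(P-s["tool_pos"])).round(4))
```

```text
((314.23773193359375, 351.3059387207031), (61.63688278198242, 84.18970489501953), 90.3958740234375)
[0.4784 0.2997 0.06  ] [-0.0016 -0.028  -0.0015]
[0.4674 0.3049 0.06  ] [-0.0137 -0.028  -0.    ]
```

Run:
```python
from h import *
plan([(.4804,.3007,.15,-18),(.4424,.118,.14,-18)],-1,step=.042)
```

```text
[0, -0.039, 0, 0, 0, 0, -1.0, 0, -0.039, 0, 0, 0, 0, -1.0, 0, -0.039, 0, 0, 0, 0, -1.0, 0.004, 0.002, -0.037, 0, 0, 0, -1.0, 0.004, 0.002, -0.037, 0, 0, 0, -1.0]
[0.004, 0.002, -0.037, 0, 0, 0, -1.0, 0.004, 0.002, -0.037, 0, 0, 0, -1.0, 0.004, 0.002, -0.037, 0, 0, 0, -1.0, 0, 0, 0, 0, 0, 0, -1.0, 0, 0, 0, 0, 0, 0, -1.0]
```

Call:
{"fn": "carry_out", "kwargs": {"motion": [0,-0.02,0,0,0,0,-1.0,0,-0.039,0,0,0,0,-1.0,0,-0.039,0,0,0,0,-1.0,0.003,-0.005,-0.025,0,0,0,-1.0,0.004,0.002,-0.037,0,0,0,-1.0]}}

```text
t: 6.05
tool_pos: [0.4664, 0.2403, 0.1351]
orientation: [-1.559, 0.245, -0.241]
force: [0.7, -0.6, -0.5]
opening: 0.0398
```

Call:
{"fn": "carry_out", "kwargs": {"motion": [0.004,0.002,-0.037,0,0,0,-1.0,0.004,0.002,-0.037,0,0,0,-1.0,0.004,0.001,-0.025,0,0,0,-1.0,0,0,0,0,0,0,-1.0,0,0,0,0,0,0,-1.0]}}

```text
t: 6.55
tool_pos: [0.4461, 0.1363, 0.1309]
orientation: [-1.559, 0.245, -0.245]
force: [-0.7, 0.8, -1.2]
opening: 0.0396
```

Run:
```python
from h import *
s=st();plan([(.4424,.116,.14,-18)],-1,step=.02)
ms=imaging.camera_model("scene"); im=imaging.read_camera("scene")
cv2.imwrite("pics/s5.png",cv2.resize(im[200:340,220:400],None,fx=4,fy=4,interpolation=cv2.INTER_CUBIC))
mw=imaging.camera_model("wrist");cv2.imwrite("pics/w5.png",imaging.read_camera("wrist"))
print(proj(mw,[[.444,.1155,.086],[.444,.1155,.012]]))
```

```text
t 6.55 pos [0.4461 0.1363 0.1309] yaw -17.88 yaxis [-0.001 -0.002 -1.   ] F [-0.7  0.8 -1.2] M [ 0.04 -0.16  0.  ] op 0.0396 q [ 0.19 -0.16  1.97 -0.    1.33 -1.07]
[0.001, -0.005, -0.01, 0.1, 0.1, 0, -1.0, 0.001, -0.005, -0.01, 0.1, 0.1, 0, -1.0, 0, 0, 0, 0, 0, 0, -1.0, 0, 0, 0, 0, 0, 0, -1.0, 0, 0, 0, 0, 0, 0, -1.0]
[[283.91406023 289.98479027]
 [291.75570309 252.72477284]]
```

View pics/s5.png

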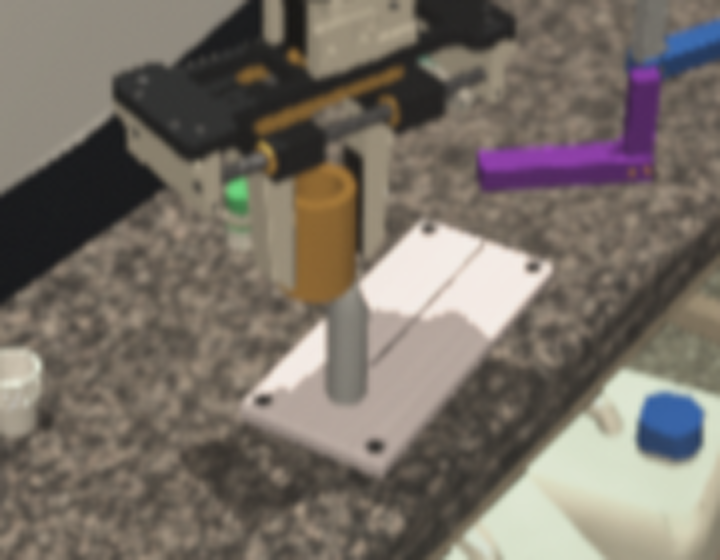

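View pics/w5.png

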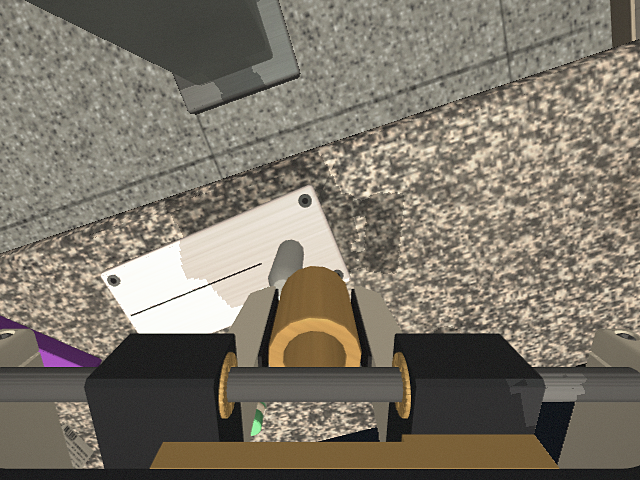

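```bash
cat >> h.py <<'E'
def ov(im,m,cyls,name,box,f):
    im=im.copy(); x0,x1,y0,y1=box; im=cv2.resize(im[y0:y1,x0:x1],None,fx=f,fy=f,interpolation=cv2.INTER_CUBIC)
    a=np.linspace(0,2*np.pi,60)
    for (x,y,z,r,c) in cyls:
        P=np.c_[x+r*np.cos(a),y+r*np.sin(a),0*a+z]; u=(proj(m,P)-[x0,y0]+.5)*f
        cv2.polylines(im,[u.round().astype(int)],True,c,1)
    cv2.imwrite(name,im)
E
python3 - <<'E'
from h import *
im=cv2.imread("pics/w5.png"); m=imaging.camera_model("wrist"); s=st()
t=s["tool_pos"]; X=R.from_rotvec(s["orientation"]).as_matrix()[:,0]; c=t+.0017*X
b=t[2]-.032
ov(im,m,[(.444,.1155,.012,.0112,(0,0,255)),(.444,.1155,.072,.0112,(0,0,255)),(.444,.1155,.086,.006,(0,0,255)),(c[0],c[1],b+.06,.02,(255,0,0)),(c[0],c[1],b+.06,.013,(255,0,0)),(c[0],c[1],b,.02,(255,0,0))],"pics/o5.png",(240,380,220,370),5)
E
```

```text
t 6.65 pos [0.4462 0.137  0.1308] yaw -17.79 yaxis [-0.001 -0.002 -1.   ] F [-0.   0.3 -0.4] M [ 0.01 -0.08 -0.01] op 0.0394 q [ 0.19 -0.16  1.97 -0.    1.33 -1.07]
```

View pics/o5.png

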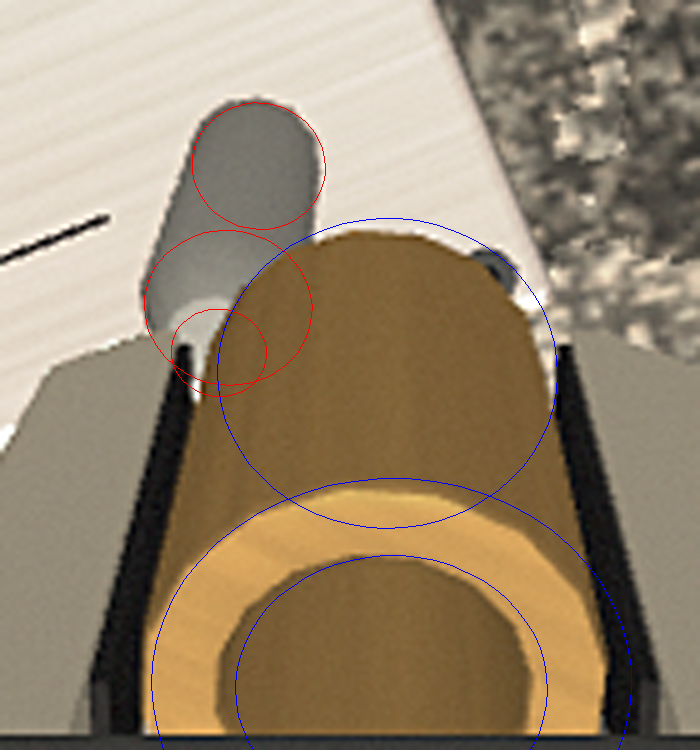

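Run:
```python
from h import *
im=imaging.read_camera("scene"); m=imaging.camera_model("scene"); s=st()
T=R.from_rotvec(s["orientation"]).as_matrix();t=s["tool_pos"]; c=t+.0028*T[:,0]-.001*T[:,2]
b=t[2]-.032
cy=[(.444,.1155,.012,.0112,(0,0,255)),(.444,.1155,.072,.0112,(0,0,255)),(.444,.1155,.086,.006,(0,0,255)),(c[0],c[1],b+.06,.02,(255,0,0)),(c[0],c[1],b,.02,(255,0,0))]
ov(im,m,cy,"pics/o6.png",(270,350,230,310),8)
```

```text
t 6.7 pos [0.4463 0.1373 0.1309] yaw -17.76 yaxis [-0.001 -0.002 -1.   ] F [-0.6 -0.6 -1.6] M [ 0.08 -0.14 -0.03] op 0.0394 q [ 0.19 -0.16  1.97 -0.    1.33 -1.07]
```

View pics/o6.png

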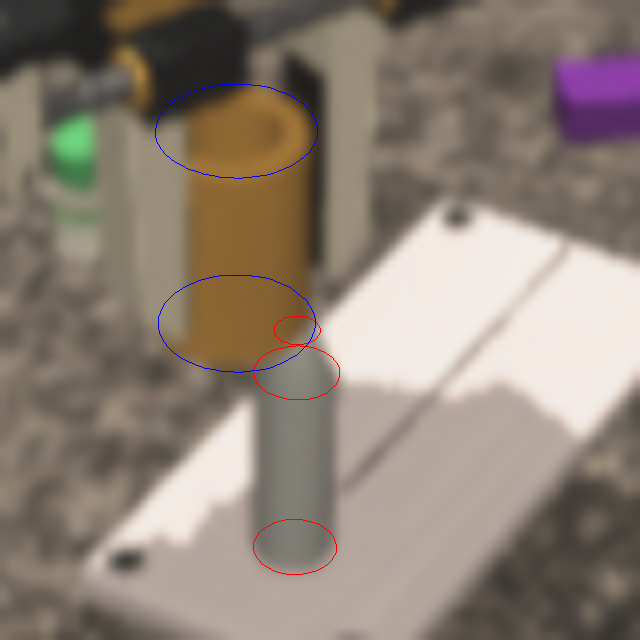

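Call:
{"fn": "carry_out", "kwargs": {"motion": [0.001,0,-0.008,0,0,0,-1,0.001,0,-0.008,0,0,0,-1,0,0,-0.004,0,0,0,-1,0,0,0,0,0,0,-1,0,0,0,0,0,0,-1]}}

```text
t: 7.2
tool_pos: [0.4418, 0.1179, 0.1307]
orientation: [-1.559, 0.242, -0.239]
force: [-0.4, 1.0, -1.5]
opening: 0.0396
```

Run:
```python
from h import *
im=imaging.read_camera("scene"); m=imaging.camera_model("scene"); s=st()
plan([(.4418,.1173,s["tool_pos"][2],-18)],-1)
T=R.from_rotvec(s["orientation"]).as_matrix();t=s["tool_pos"]; c=t+.0026*T[:,0]-.001*T[:,2]
b=t[2]-.032
cy=[(.444,.1155,.012,.0112,(0,0,255)),(.444,.1155,.072,.0112,(0,0,255)),(.444,.1155,.086,.006,(0,0,255)),(c[0],c[1],b+.06,.02,(255,0,0)),(c[0],c[1],b,.02,(255,0,0))]
ov(im,m,cy,"pics/o7.png",(270,350,230,310),8)
m=imaging.camera_model("wrist"); im=imaging.read_camera("wrist")
ov(im,m,cy,"pics/o8.png",(240,380,220,370),5)
```

```text
t 7.25 pos [0.4418 0.1179 0.1307] yaw -17.55 yaxis [-0.002 -0.002 -1.   ] F [ 0.1 -0.3 -2.1] M [ 0.05 -0.16 -0.01] op 0.0396 q [ 0.15 -0.18  2.   -0.    1.33 -1.11]
[0, 0, -0.001, 0.1, 0.4, -0.1, -1.0, 0, 0, 0, 0, 0, 0, -1.0, 0, 0, 0, 0, 0, 0, -1.0, 0, 0, 0, 0, 0, 0, -1.0, 0, 0, 0, 0, 0, 0, -1.0]
```

View pics/o7.png

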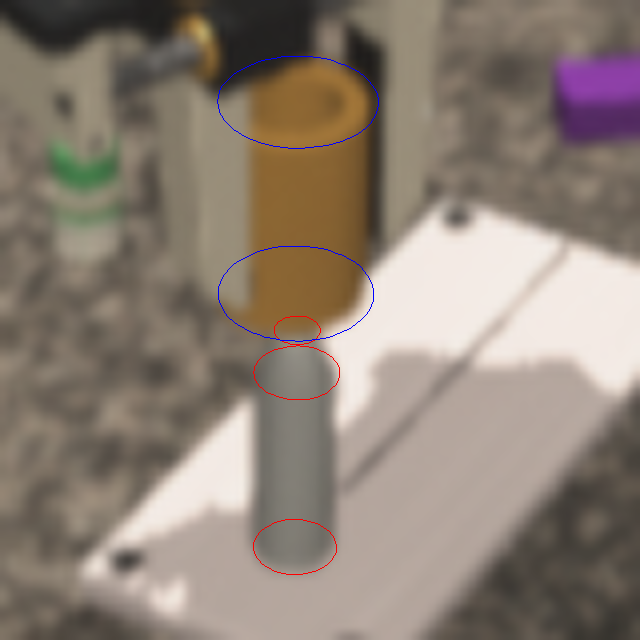

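View pics/o8.png

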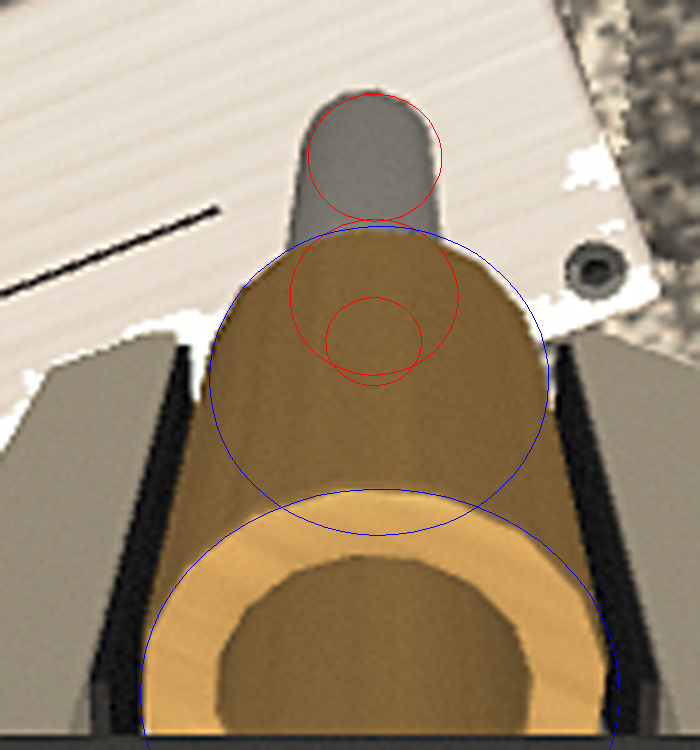

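Call:
{"fn": "carry_out", "kwargs": {"motion": [-0.0015,0.006,0,0,-0.4,0,-1,0,0.01,0,0,0,0,-1,0,0.01,0,0,0,0,-1,0,0.006,0,0,0,0,-1,0,0,0,0,0,0,-1]}}

```text
t: 7.8
tool_pos: [0.4398, 0.1185, 0.0951]
orientation: [-1.561, 0.236, -0.232]
force: [0.7, 0.0, -0.9]
opening: 0.0397
```

Run:
```python
from h import *
s=st()
im=imaging.read_camera("scene"); cv2.imwrite("pics/s9.png",cv2.resize(im[220:320,250:370],None,fx=6,fy=6,interpolation=cv2.INTER_CUBIC))
```

```text
t 7.8 pos [0.4398 0.1185 0.0951] yaw -17.08 yaxis [-0.002 -0.002 -1.   ] F [ 0.7  0.  -0.9] M [-0.11 -0.32  0.07] op 0.0397 q [ 0.15 -0.15  2.03 -0.    1.26 -1.12]
```

View pics/s9.png

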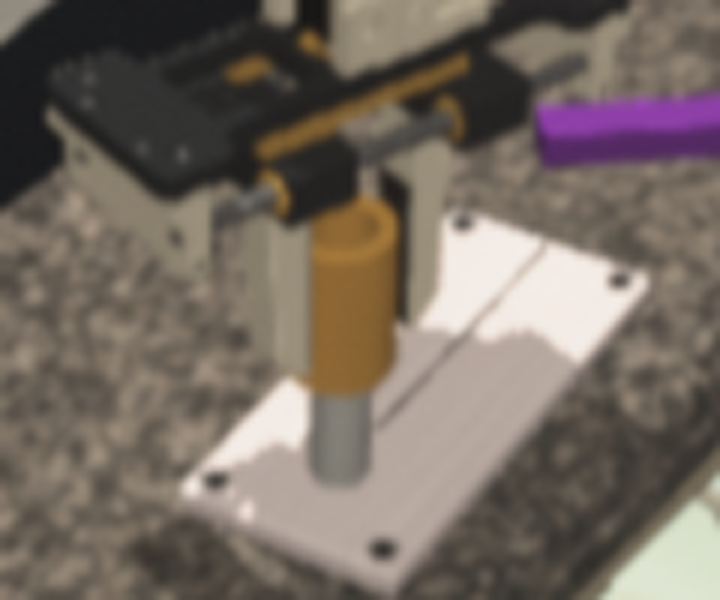

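Call:
{"fn": "carry_out", "kwargs": {"motion": [0.0005,0.007,0,0,0,0,-1,0.0005,0.008,0,0,0,0,-1,0,0.008,0,0,0,0,-1,0,0.006,0,0,0,0,-1,0,0.003,0,0,0,0,-1]}}

```text
t: 8.35
tool_pos: [0.4412, 0.1183, 0.0613]
orientation: [-1.56, 0.235, -0.233]
force: [-0.5, -0.1, -2.1]
opening: 0.0398
```

Run:
```python
from h import *
s=st()
```

```text
t 8.35 pos [0.4412 0.1183 0.0613] yaw -17.09 yaxis [-0.002 -0.002 -1.   ] F [-0.5 -0.1 -2.1] M [ 0.03 -0.15  0.05] op 0.0398 q [ 0.15 -0.09  2.05 -0.    1.19 -1.12]
```

17 mm to go; slow down near the bottom.

Call:
{"fn": "carry_out", "kwargs": {"motion": [0,0.006,0,0,0,0,-1,0,0.005,0,0,0,0,-1,0,0.003,0,0,0,0,-1,0,0.003,0,0,0,0,-1,0,0.002,0,0,0,0,-1]}}

```text
t: 8.85
tool_pos: [0.442, 0.1184, 0.0431]
orientation: [-1.56, 0.234, -0.233]
force: [-12.7, -5.0, 26.7]
opening: 0.0398
```

Call:
{"fn": "carry_out", "kwargs": {"motion": [0,0.003,0,0,0,0,-1,0,0.003,0,0,0,0,-1,0,0.002,0,0,0,0,-1,0,0.002,0,0,0,0,-1,0,0.001,0,0,0,0,-1]}}

```text
t: 9.35
tool_pos: [0.4433, 0.118, 0.0416]
orientation: [-1.563, 0.234, -0.231]
force: [-5.2, -1.3, 4.1]
opening: 0.0396
```

Run:
```python
from h import *
s=st()
```

```text
t 9.35 pos [0.4433 0.118  0.0416] yaw -16.97 yaxis [-0.002 -0.004 -1.   ] F [-5.2 -1.3  4.1] M [-0.03  0.48  0.01] op 0.0396 q [ 0.15 -0.06  2.06 -0.    1.14 -1.12]
```

Call:
{"fn": "carry_out", "kwargs": {"motion": [0,0,0,0,0,0,1,0,0,0,0,0,0,1,0,0,0,0,0,0,1,0,0,0,0,0,0,1,0,0,0,0,0,0,1]}}

```text
t: 9.85
tool_pos: [0.4447, 0.1182, 0.0425]
orientation: [-1.562, 0.232, -0.234]
force: [-0.1, 0.2, -0.2]
opening: 0.0751
```

Call:
{"fn": "carry_out", "kwargs": {"motion": [0,-0.015,0,0,0,0,1,0,-0.03,0,0,0,0,1,0,-0.03,0,0,0,0,1,0,-0.03,0,0,0,0,1,0,-0.02,0,0,0,0,1]}}

```text
t: 10.35
tool_pos: [0.4409, 0.118, 0.1667]
orientation: [-1.565, 0.24, -0.226]
force: [0.9, 0.1, 0.4]
opening: 0.093
```

Run:
```python
from h import *
s=st()
im=imaging.read_camera("scene"); cv2.imwrite("pics/s10.png",im); 
ov(im,imaging.camera_model("scene"),[(.444,.1155,.012,.02,(255,0,0)),(.444,.1155,.072,.02,(255,0,0)),(.444,.1155,.086,.006,(0,0,255))],"pics/s10c.png",(270,380,220,320),6)
```

```text
t 10.35 pos [0.4409 0.118  0.1667] yaw -16.99 yaxis [-0.009 -0.005 -1.   ] F [0.9 0.1 0.4] M [ 0.04 -0.15 -0.03] op 0.093 q [ 0.15 -0.21  1.95 -0.    1.41 -1.12]
```

View pics/s10c.png

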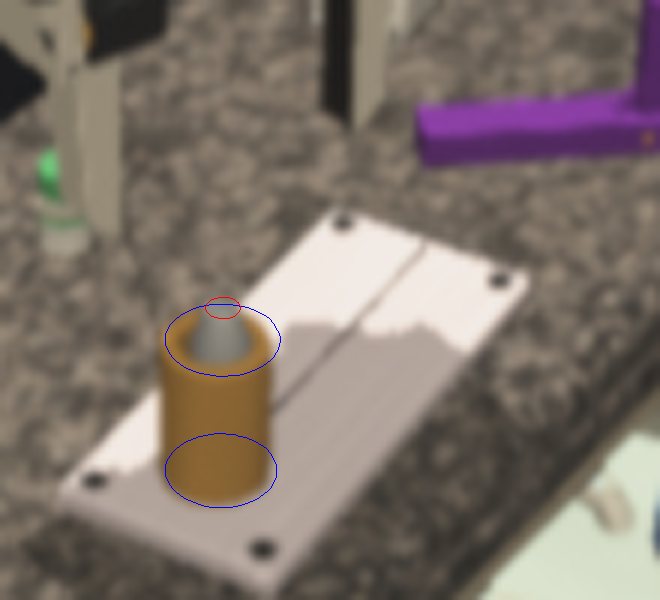

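Run:
```python
from h import *
plan([(.42,-.1,.2,-62),(.45,-.33,.17,-106.6)],1,step=.045,tstep=8.2)
```

```text
[0.007, -0.005, -0.036, 0.1, 7.5, 0, 1.0, 0.012, -0.005, -0.035, 0.1, 7.5, 0, 1.0, 0.016, -0.005, -0.033, 0.1, 7.5, 0, 1.0, 0.02, -0.005, -0.03, 0.1, 7.5, 0, 1.0, 0.024, -0.005, -0.028, 0.1, 7.5, 0, 1.0]
[0.027, -0.005, -0.024, 0.1, 7.5, 0, 1.0, 0.036, 0.005, -0.014, 0, 7.4, 0, 1.0, 0.038, 0.005, -0.009, 0, 7.4, 0, 1.0, 0.038, 0.005, -0.004, 0, 7.4, 0, 1.0, 0.039, 0.005, 0.001, 0, 7.4, 0, 1.0]
[0.038, 0.005, 0.006, 0, 7.4, 0, 1.0, 0.037, 0.005, 0.011, 0, 7.4, 0, 1.0, 0, 0, 0, 0, 0, 0, 1.0, 0, 0, 0, 0, 0, 0, 1.0, 0, 0, 0, 0, 0, 0, 1.0]
```

Call:
{"fn": "carry_out", "kwargs": {"motion": [0.007,-0.005,-0.036,0.1,7.5,0,1.0,0.012,-0.005,-0.035,0.1,7.5,0,1.0,0.016,-0.005,-0.033,0.1,7.5,0,1.0,0.02,-0.005,-0.03,0.1,7.5,0,1.0,0.024,-0.005,-0.028,0.1,7.5,0,1.0]}}

```text
t: 10.9
tool_pos: [0.423, -0.0652, 0.1956]
orientation: [-1.432, 0.75, -0.752]
force: [0.1, -0.4, -0.4]
opening: 0.0933
```

Call:
{"fn": "carry_out", "kwargs": {"motion": [0.027,-0.005,-0.024,0.1,7.5,0,1.0,0.036,0.005,-0.014,0,7.4,0,1.0,0.038,0.005,-0.009,0,7.4,0,1.0,0.038,0.005,-0.004,0,7.4,0,1.0,0.035,0.005,0.001,0,7.4,0,1.0]}}

```text
t: 11.4
tool_pos: [0.4326, -0.2597, 0.1792]
orientation: [-1.166, 1.256, -1.261]
force: [1.1, -0.3, -0.2]
opening: 0.0928
```

Run:
```python
from h import *
s=st();plan([(.45,-.33,.17,-106.6)],1,step=.045,tstep=8.2)
```

```text
t 11.4 pos [ 0.4326 -0.2597  0.1792] yaw -93.98 yaxis [ 0.009  0.003 -1.   ] F [ 1.1 -0.3 -0.2] M [-0.05 -0.06  0.01] op 0.0928 q [-0.65 -0.1   1.83  0.01  1.41 -0.58]
[0.034, 0.005, 0.011, -0.2, 6.3, -0.1, 1.0, 0.033, 0.005, 0.015, -0.2, 6.3, -0.1, 1.0, 0, 0, 0, 0, 0, 0, 1.0, 0, 0, 0, 0, 0, 0, 1.0, 0, 0, 0, 0, 0, 0, 1.0]
```

Call:
{"fn": "carry_out", "kwargs": {"motion": [0.03,0.003,0.011,-0.2,5.8,-0.1,1.0,0.026,0.003,0.015,-0.2,4.5,-0.1,1.0,0,0,0,0,0,0,1.0,0,0,0,0,0,0,1.0,0,0,0,0,0,0,1.0]}}

```text
t: 11.9
tool_pos: [0.4497, -0.3242, 0.1674]
orientation: [-1.072, 1.407, -1.397]
force: [-0.4, -0.1, 1.4]
opening: 0.0929
```

```bash
cat >> h.py <<'E'
def ovsq(im,m,o,yaw,z0,name,box,f,col=(0,0,255)):
    a=np.radians(yaw); X=np.array([np.cos(a),np.sin(a)]); Y=np.array([-X[1],X[0]])
    x0,x1,y0,y1=box; im=cv2.resize(im[y0:y1,x0:x1],None,fx=f,fy=f,interpolation=cv2.INTER_CUBIC)
    def rect(xa,xb,hw,z):
        P=[np.r_[np.array(o[:2])+X*x+Y*y,z0+z] for x,y in[(xa,-hw),(xb,-hw),(xb,hw),(xa,hw)]]
        cv2.polylines(im,[((proj(m,P)-[x0,y0]+.5)*f).round().astype(int)],True,col,1)
    rect(-.055,.055,.011,.018); rect(.037,.055,.007,.075); rect(-.055,.055,.011,0)
    cv2.imwrite(name,im)
E
python3 - <<'E'
from h import *
s=st(); m=imaging.camera_model("wrist"); im=imaging.read_camera("wrist"); cv2.imwrite("pics/w11.png",im)
ovsq(im,m,(.4597,-.3244),73.4,0,"pics/o11.png",(200,440,180,380),3.3)
im=imaging.read_camera("top");m=imaging.camera_model("top")
E
```

```text
t 11.9 pos [ 0.4497 -0.3242  0.1674] yaw -105.2 yaxis [-0.004  0.004 -1.   ] F [-0.4 -0.1  1.4] M [-0.07 -0.04  0.07] op 0.0929 q [-0.72  0.06  1.7   0.    1.39 -0.45]
```

View pics/w11.png

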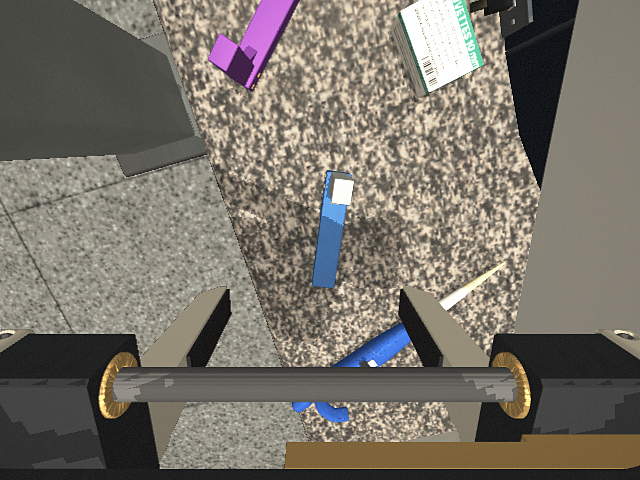

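View pics/o11.png

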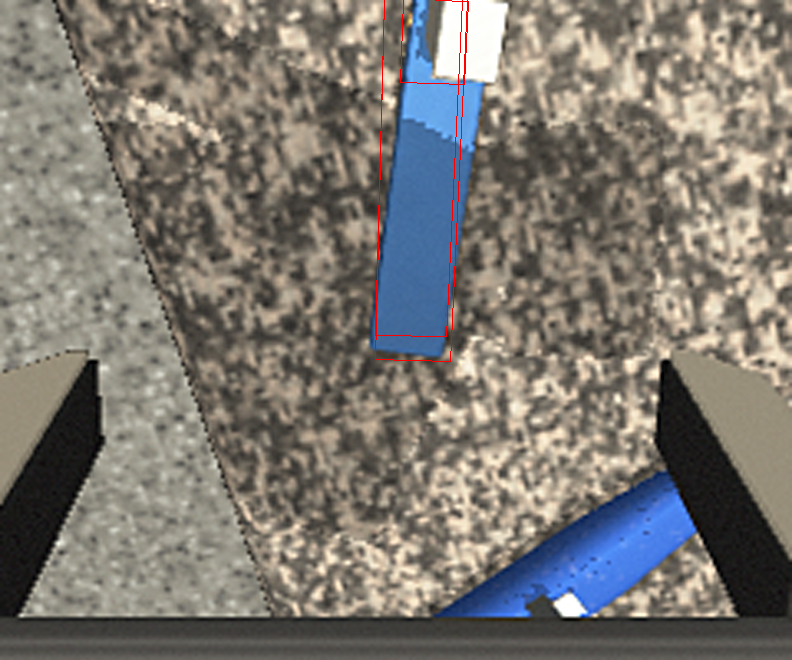

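Run:
```python
import cv2
a=cv2.imread('pics/w11.png')[160:300,270:400]
cv2.imwrite('pics/c11.png',cv2.resize(a,None,fx=4.2,fy=4.2,interpolation=cv2.INTER_CUBIC))
```

```text
(no output)
```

View pics/c11.png

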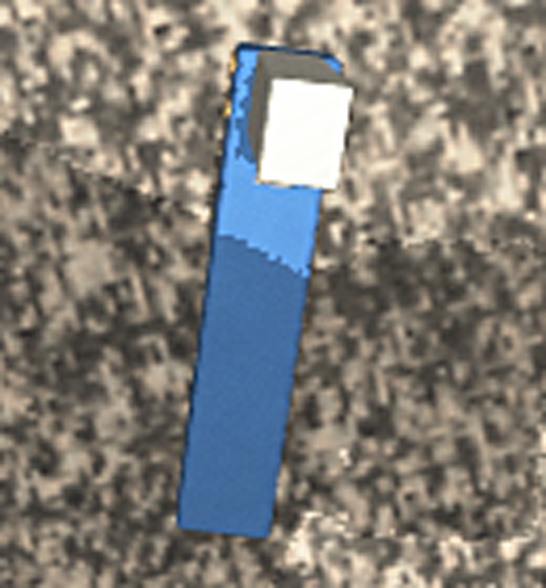

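Run:
```python
from h import *
from scipy.optimize import least_squares
m=imaging.camera_model("wrist"); s=st()
uv=np.array([(240,50),(341,60),(179,527),(269,537),(273,78),(353,87),(338,189),(258,183)])/4.2-.5+[270,160]
loc=np.array([(.055,.011,.018),(.055,-.011,.018),(-.055,.011,.018),(-.055,-.011,.018),(.055,.007,.075),(.055,-.007,.075),(.037,-.007,.075),(.037,.007,.075)])
def f(p,r=False):
    a=p[2]; M=np.array([[np.cos(a),-np.sin(a),0],[np.sin(a),np.cos(a),0],[0,0,1]])
    return (proj(m,loc@M.T+[p[0],p[1],p[3]])-uv).ravel()
for sg in (1,):
    r=least_squares(f,[.46,-.324,1.28,0]); print(r.x.round(4),np.degrees(r.x[2]),r.fun.round(1),r.cost)
    r=least_squares(lambda q:f([*q,0]),[.46,-.324,1.28]); print(r.x.round(4),np.degrees(r.x[2]),r.fun.round(1),r.cost)
# pipette points & heights
print(back(m,[(400,338),(340,370),(440,305),(330,358)],.01).round(3))
o=r.x[:2]; X=np.array([np.cos(r.x[2]),np.sin(r.x[2])]); g=o-.012*X; print("grip",g, "fingers", g+.064*np.array([-X[1],X[0]]), g-.064*np.array([-X[1],X[0]]))
```

```text
t 12.0 pos [ 0.4498 -0.3239  0.1678] yaw -105.18 yaxis [-0.003  0.004 -1.   ] F [ 0.1  0.6 -0.8] M [-0.08 -0.05 -0.01] op 0.093 q [-0.72  0.06  1.7   0.    1.39 -0.45]
[ 0.4638 -0.3251  1.1853 -0.0042] 67.91224523662557 [-0.2 -0.3  0.4  0.3 -0.3 -0.1  0.5 -0.  -0.2 -0.1  0.   0.2 -0.2  0.4
  0.1 -0.4] 0.5912266095104739
[ 0.4637 -0.3243  1.186 ] 67.95454156974905 [-0.4 -0.8  0.5 -0.1 -0.6  1.   0.5  1.1 -0.2 -0.5  0.3 -0.2  0.   0.5
 -0.1 -0.4] 2.334746617125223
[[ 0.505 -0.456  0.01 ]
 [ 0.435 -0.478  0.01 ]
 [ 0.552 -0.429  0.01 ]
 [ 0.429 -0.46   0.01 ]]
grip [ 0.45920765 -0.33542945] fingers [ 0.39988692 -0.31140756] [ 0.51852837 -0.35945134]
```

Run:
```python
from h import *
m=imaging.camera_model("wrist"); mt=imaging.camera_model("top")
for z in (.05,.08,.1,.15): print(z,back(m,[(545,190),(530,300),(524,330)],z)[:,:2].round(3).tolist(),back(mt,[(450,213),(480,213),(520,213)],z)[:,:2].round(3).tolist())
plan([(.4592,-.3354,.13,-112.05),(.4592,-.3354,.06,-112.05)],1,step=.03)
```

```text
0.05 [[0.637, -0.326], [0.618, -0.42], [0.61, -0.449]] [[0.594, -0.34], [0.593, -0.419], [0.59, -0.524]]
0.08 [[0.618, -0.317], [0.601, -0.4], [0.594, -0.426]] [[0.587, -0.331], [0.586, -0.408], [0.583, -0.51]]
0.1 [[0.605, -0.311], [0.59, -0.387], [0.584, -0.41]] [[0.583, -0.325], [0.581, -0.4], [0.579, -0.501]]
0.15 [[0.574, -0.296], [0.562, -0.354], [0.558, -0.372]] [[0.571, -0.31], [0.569, -0.382], [0.567, -0.479]]
[0.004, 0.019, 0.006, 0.1, 3.4, -0.1, 1.0, 0.004, 0.019, 0.006, 0.1, 3.4, -0.1, 1.0, 0, 0.023, 0, 0, 0, 0, 1.0, 0, 0.023, 0, 0, 0, 0, 1.0, 0, 0.023, 0, 0, 0, 0, 1.0]
```

Call:
{"fn": "carry_out", "kwargs": {"motion": [0.003,0.005,0.005,0.1,3.2,-0.1,1.0,0.003,0.01,0.005,0.1,2.6,-0.1,1.0,0,0.018,0,0,0,0,1.0,0,0.018,0,0,0,0,1.0,0,0,0,0,0,0,1.0]}}

```text
t: 12.5
tool_pos: [0.4596, -0.3292, 0.119]
orientation: [-1.014, 1.465, -1.476]
force: [0.0, -1.1, -1.2]
opening: 0.0929
```

Run:
```python
from h import *
s=st();plan([(.4592,-.3354,.022,-112.05)],1,step=.03)
im=imaging.read_camera("scene"); cv2.imwrite("pics/s12.png",cv2.resize(im[100:260,270:470],None,fx=4,fy=3.7,interpolation=cv2.INTER_CUBIC))
im=imaging.read_camera("top"); cv2.imwrite("pics/t12.png",cv2.resize(im[170:320,370:570],None,fx=4,fy=4,interpolation=cv2.INTER_CUBIC))
```

```text
t 12.5 pos [ 0.4596 -0.3292  0.119 ] yaw -110.76 yaxis [ 0.004 -0.004 -1.   ] F [ 0.  -1.1 -1.2] M [-0.06 -0.06  0.05] op 0.0929 q [-0.71  0.12  1.72 -0.    1.29 -0.35]
[0.001, 0.024, 0, -0.1, 0.3, 0, 1.0, 0.001, 0.024, 0, -0.1, 0.3, 0, 1.0, 0.001, 0.024, 0, -0.1, 0.3, 0, 1.0, 0.001, 0.024, 0, -0.1, 0.3, 0, 1.0, 0, 0, 0, 0, 0, 0, 1.0]
```

View pics/s12.png

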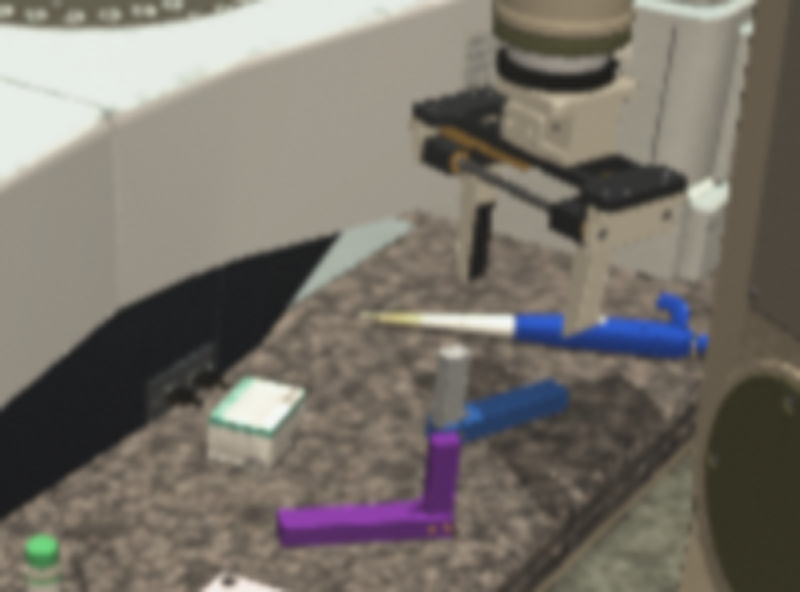

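View pics/t12.png

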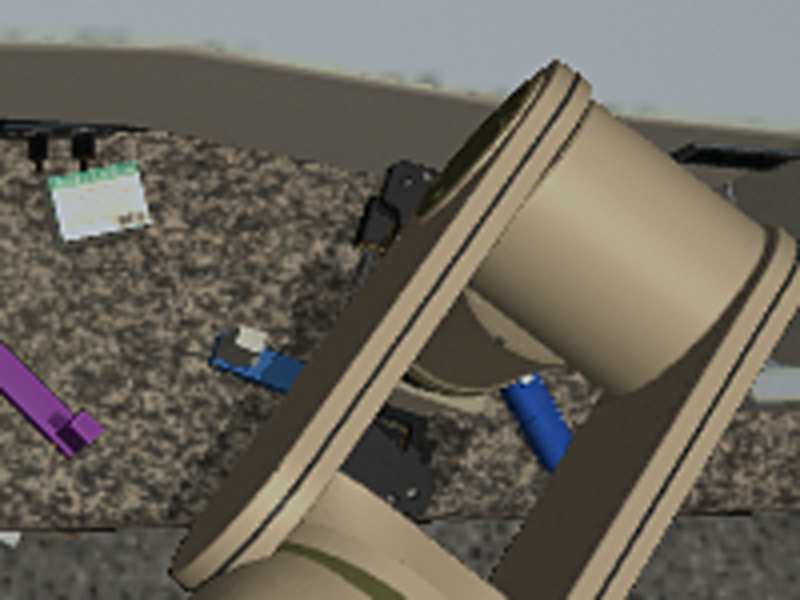

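Run:
```python
from h import *
mt=imaging.camera_model("top"); ms=imaging.camera_model("scene")
for z in (.119,.25,.35,.45,.55): print(z,proj(mt,[.4596,-.329,z]).round(0),back(mt,[(500,200),(512,185),(520,195)],z)[:,:2].round(3).tolist())
# instrument top front edge: scene px along top edge vs top px
print([ (z,back(mt,[(450,190),(500,197)],z)[:,:2].round(3).tolist(), back(ms,[(298,131),(340,111)],z)[:,:2].round(3).tolist()) for z in (.15,.2,.25,.3)])
```

```text
0.119 [[458. 261.]] [[0.608, -0.446], [0.646, -0.48], [0.62, -0.497]]
0.25 [[476. 252.]] [[0.574, -0.393], [0.608, -0.423], [0.585, -0.438]]
0.35 [[493. 244.]] [[0.548, -0.352], [0.578, -0.379], [0.557, -0.393]]
0.45 [[514. 235.]] [[0.522, -0.311], [0.549, -0.335], [0.53, -0.347]]
0.55 [[540. 222.]] [[0.496, -0.27], [0.519, -0.291], [0.503, -0.302]]
[(0.15, [[0.628, -0.315], [0.608, -0.434]], [[0.81, -0.341], [0.803, -0.556]]), (0.2, [[0.613, -0.299], [0.594, -0.414]], [[0.738, -0.244], [0.731, -0.442]]), (0.25, [[0.599, -0.284], [0.581, -0.393]], [[0.665, -0.148], [0.659, -0.327]]), (0.3, [[0.585, -0.269], [0.568, -0.373]], [[0.592, -0.052], [0.587, -0.212]])]
```

Run:
```python
from h import *
im=imaging.read_camera("scene"); cv2.imwrite("pics/s13.png",cv2.resize(im[0:260,250:520],None,fx=2.3,fy=2.3,interpolation=cv2.INTER_CUBIC))
```

```text
(no output)
```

View pics/s13.png

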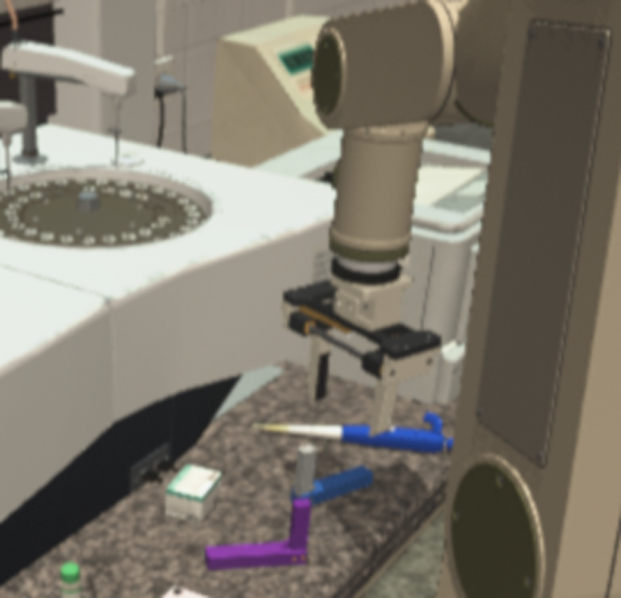

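Call:
{"fn": "carry_out", "kwargs": {"motion": [0.002,0.015,0,-0.1,0.5,0,1.0,0.002,0.02,0,-0.1,0.5,0,1.0,0.001,0.015,0,0,0.3,0,1.0,0,0.007,0,0,0,0,1.0,0,0,0,0,0,0,1.0]}}

```text
t: 13.15
tool_pos: [0.4617, -0.3378, 0.0656]
orientation: [-0.999, 1.475, -1.5]
force: [-0.2, 0.8, 0.1]
opening: 0.0929
```

Run:
```python
from h import *
s=st();plan([(.4592,-.3354,.0225,-112.05)],1,step=.03)
m=imaging.camera_model("wrist"); im=imaging.read_camera("wrist")
ovsq(im,m,(.4637,-.3243),67.95,0,"pics/o14.png",(200,440,150,380),3)
```

```text
t 13.15 pos [ 0.4617 -0.3378  0.0656] yaw -112.15 yaxis [ 0.01 -0.01 -1.  ] F [-0.2  0.8  0.1] M [-0.01 -0.02  0.03] op 0.0929 q [-0.72  0.19  1.75 -0.    1.19 -0.33]
[-0.001, 0.022, -0.002, -0.4, 0, 0.2, 1.0, -0.001, 0.022, -0.002, -0.4, 0, 0.2, 1.0, 0, 0, 0, 0, 0, 0, 1.0, 0, 0, 0, 0, 0, 0, 1.0, 0, 0, 0, 0, 0, 0, 1.0]
```

View pics/o14.png

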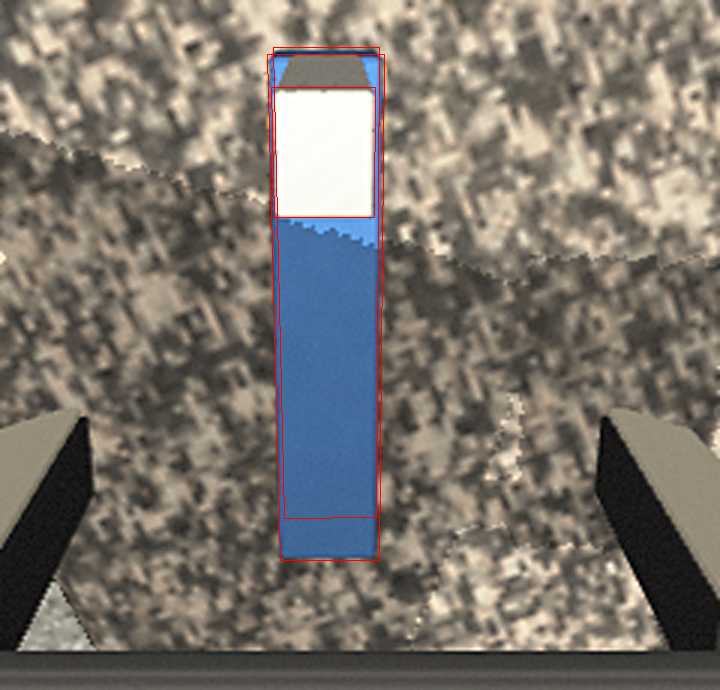

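Call:
{"fn": "carry_out", "kwargs": {"motion": [0,0.015,-0.003,-0.4,0,0.4,1.0,-0.001,0.015,-0.002,-0.4,0,0.4,1.0,0,0.006,0,0,0,0,1.0,0,0,0,0,0,0,1.0,0,0,0,0,0,0,1.0]}}

```text
t: 13.7
tool_pos: [0.4581, -0.3355, 0.0279]
orientation: [-0.994, 1.491, -1.481]
force: [-0.3, 0.3, -0.2]
opening: 0.0931
```

Run:
```python
from h import *
s=st();plan([(.4592,-.3354,.0225,-112.05)],1,step=.03)
```

```text
t 13.7 pos [ 0.4581 -0.3355  0.0279] yaw -112.14 yaxis [ 0.003  0.008 -1.   ] F [-0.3  0.3 -0.2] M [-0.03 -0.05 -0.02] op 0.0931 q [-0.73  0.25  1.76  0.01  1.14 -0.34]
[0, 0.005, 0.001, 0, -0.1, -0.5, 1.0, 0, 0, 0, 0, 0, 0, 1.0, 0, 0, 0, 0, 0, 0, 1.0, 0, 0, 0, 0, 0, 0, 1.0, 0, 0, 0, 0, 0, 0, 1.0]
```

Call:
{"fn": "carry_out", "kwargs": {"motion": [0,0.003,0.001,0,-0.1,-0.5,1.0,0,0.003,0,0,0,-0.1,1.0,0,0,0,0,0,0,1.0,0,0,0,0,0,0,1.0,0,0,0,0,0,0,1.0]}}

```text
t: 14.2
tool_pos: [0.4601, -0.3364, 0.0228]
orientation: [-1.005, 1.484, -1.49]
force: [-0.6, 0.0, -0.4]
opening: 0.0933
```

Run:
```python
from h import *
s=st();plan([(.4592,-.3354,.0225,-112.05)],1,step=.03)
```

```text
t 14.2 pos [ 0.4601 -0.3364  0.0228] yaw -112.01 yaxis [ 0.    -0.004 -1.   ] F [-0.6  0.  -0.4] M [-0.02 -0.07 -0.01] op 0.0933 q [-0.72  0.26  1.76 -0.    1.12 -0.33]
[-0.001, 0, -0.001, -0.1, 0, 0.2, 1.0, 0, 0, 0, 0, 0, 0, 1.0, 0, 0, 0, 0, 0, 0, 1.0, 0, 0, 0, 0, 0, 0, 1.0, 0, 0, 0, 0, 0, 0, 1.0]
```

Good; close with a firm grip.

Call:
{"fn": "carry_out", "kwargs": {"motion": [0,0,0,0,0,0.2,-1,0,0,0,0,0,0,-1,0,0,0,0,0,0,-1,0,0,0,0,0,0,-1,0,0,0,0,0,0,-1], "squeeze": 50}}

```text
t: 14.7
tool_pos: [0.4603, -0.3368, 0.0234]
orientation: [-1.001, 1.484, -1.488]
force: [0.8, 0.1, 0.3]
opening: 0.0576
```

Call:
{"fn": "carry_out", "kwargs": {"motion": [0,0,0,0,0,0,-1,0,0,0,0,0,0,-1,0,0,0,0,0,0,-1,0,0,0,0,0,0,-1,0,0,0,0,0,0,-1], "squeeze": 50}}

```text
t: 15.2
tool_pos: [0.4602, -0.3368, 0.0234]
orientation: [-1.001, 1.484, -1.488]
force: [-1.2, 0.6, 0.3]
opening: 0.0216
```

Run:
```python
from h import *
s=st()
m=imaging.camera_model("wrist"); im=imaging.read_camera("wrist")
ovsq(im,m,(.4637,-.3243),67.95,0,"pics/o15.png",(200,440,150,380),3)
plan([(*s["tool_pos"][:2],.13,-112),(.40,-.18,.14,-95),(.447,-.02,.13,-85.5)],-1,step=.04)
```

```text
t 15.2 pos [ 0.4602 -0.3368  0.0234] yaw -112.01 yaxis [ 0.002 -0.001 -1.   ] F [-1.2  0.6  0.3] M [0.   0.11 0.05] op 0.0216 q [-0.72  0.26  1.76  0.    1.13 -0.34]
[0, -0.036, 0, 0, 0, 0, -1.0, 0, -0.036, 0, 0, 0, 0, -1.0, 0, -0.036, 0, 0, 0, 0, -1.0, -0.025, -0.002, -0.023, 0, -3.4, 0, -1.0, -0.026, -0.002, -0.021, 0, -3.4, 0, -1.0]
[-0.027, -0.002, -0.02, 0, -3.4, 0, -1.0, -0.028, -0.002, -0.018, 0, -3.4, 0, -1.0, -0.029, -0.002, -0.016, 0, -3.4, 0, -1.0, -0.033, 0.002, 0.007, 0, -1.9, 0, -1.0, -0.032, 0.002, 0.008, 0, -1.9, 0, -1.0]
[-0.032, 0.002, 0.009, 0, -1.9, 0, -1.0, -0.032, 0.002, 0.01, 0, -1.9, 0, -1.0, -0.032, 0.002, 0.011, 0, -1.9, 0, -1.0, 0, 0, 0, 0, 0, 0, -1.0, 0, 0, 0, 0, 0, 0, -1.0]
```

View pics/o15.png

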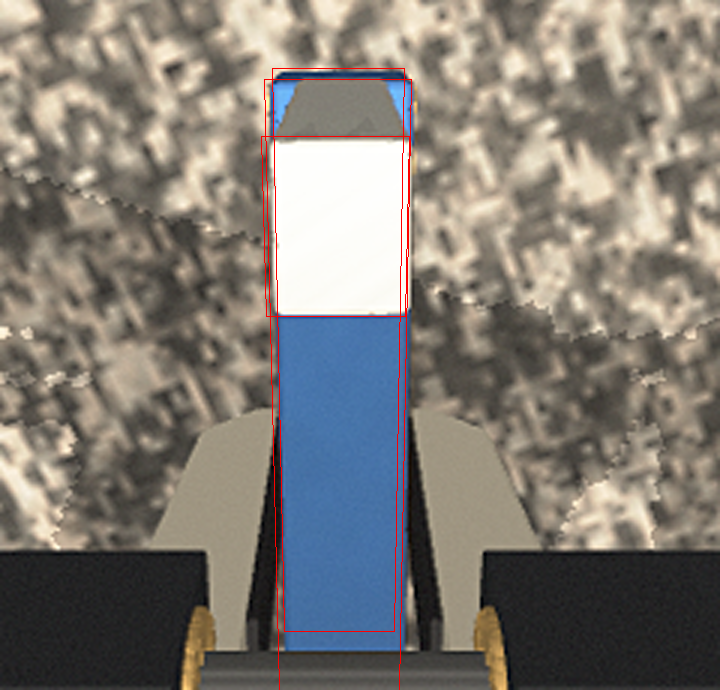

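Call:
{"fn": "carry_out", "kwargs": {"motion": [0,-0.02,0,0,0,0,-1.0,0,-0.035,0,0,0,0,-1.0,0,-0.036,0,0,0,0,-1.0,-0.02,-0.005,-0.02,0,-3.4,0,-1.0,-0.026,-0.002,-0.021,0,-3.4,0,-1.0]}}

```text
t: 15.75
tool_pos: [0.4354, -0.279, 0.1216]
orientation: [-1.072, 1.405, -1.399]
force: [-0.4, 0.8, -2.8]
opening: 0.0216
```

Call:
{"fn": "carry_out", "kwargs": {"motion": [-0.027,-0.002,-0.02,0,-3.4,0,-1.0,-0.028,-0.002,-0.018,0,-3.4,0,-1.0,-0.029,-0.002,-0.01,0,-3.4,0,-1.0,-0.033,0.001,0.003,0,-1.9,0,-1.0,-0.032,0.001,0.006,0,-1.9,0,-1.0]}}

```text
t: 16.25
tool_pos: [0.4149, -0.1172, 0.1255]
orientation: [-1.203, 1.222, -1.216]
force: [0.9, 0.2, -2.6]
opening: 0.0216
```

Run:
```python
from h import *
s=st()
plan([(.4525,.005,.13,-85.5)],-1,step=.035)
from scipy.optimize import least_squares
loc=np.array([(.1,.045),(.1,-.045),(-.1,-.045),(-.1,.045)])
res={}
for n in ("top","scene"):
    im=cv2.imread(f"pics/{n}0.png"); m=imaging.camera_model(n)
    hsv=cv2.cvtColor(im,cv2.COLOR_BGR2HSV); mk=((hsv[...,1]<50)&(hsv[...,2]>150)).astype(np.uint8)
    box=(255,345,245,300) if n=="top" else (275,365,250,320)
    z=np.zeros_like(mk); z[box[2]:box[3],box[0]:box[1]]=mk[box[2]:box[3],box[0]:box[1]]
    c=max(cv2.findContours(z,0,1)[0],key=cv2.contourArea); h=cv2.convexHull(c)[:,0].astype(float)
    # fit: hull points in world plane z=.012 to rectangle boundary
    P=back(m,h,.012)[:,:2]; 
    def f(p):
        a=p[2]; X=np.array([np.cos(a),np.sin(a)]); Y=np.array([-X[1],X[0]]); d=P-p[:2]; u,v=d@X,d@Y
        return np.maximum(np.abs(u)-.1,np.abs(v)-.045)
    r=least_squares(f,[.447,.055,1.65],loss="soft_l1",f_scale=.0005); print(n,r.x.round(4),np.degrees(r.x[2]).round(2),np.abs(r.fun).max(), "shaft",(r.x[:2]+.062*np.array([np.cos(r.x[2]),np.sin(r.x[2])])).round(4))
```

```text
t 16.25 pos [ 0.4149 -0.1172  0.1255] yaw -90.78 yaxis [-0.003  0.002 -1.   ] F [ 0.9  0.2 -2.6] M [-0.11 -0.14  0.06] op 0.0216 q [-0.4  -0.26  2.07  0.    1.33 -0.38]
[-0.031, -0.001, 0.009, 0, -1.3, 0, -1.0, -0.03, -0.001, 0.01, 0, -1.3, 0, -1.0, -0.03, -0.001, 0.01, 0, -1.3, 0, -1.0, -0.03, -0.001, 0.011, 0, -1.3, 0, -1.0, 0, 0, 0, 0, 0, 0, -1.0]
top [0.4495 0.0553 1.6537] 94.75 0.0023363356294551496 shaft [0.4444 0.1171]
scene [0.4478 0.057  1.6559] 94.88 0.011223343494532516 shaft [0.4425 0.1188]
```

Call:
{"fn": "carry_out", "kwargs": {"motion": [-0.02,-0.001,0.007,0,-1.3,0,-1.0,-0.028,-0.001,0.01,0,-1.3,0,-1.0,-0.03,-0.001,0.01,0,-1.4,0,-1.0,-0.02,0,0.008,0,-1.3,0,-1.0,0,0,0,0,0,0,-1.0]}}

```text
t: 16.75
tool_pos: [0.4467, -0.0104, 0.127]
orientation: [-1.249, 1.15, -1.14]
force: [0.2, -0.5, -2.1]
opening: 0.0215
```

Run:
```python
from h import *
s=st(); m=imaging.camera_model("wrist"); im=imaging.read_camera("wrist"); cv2.imwrite("pics/w16.png",im)
plan([(.4525,.008,.13,-85.2)],-1,step=.035)
```

```text
t 16.75 pos [ 0.4467 -0.0104  0.127 ] yaw -85.01 yaxis [-0.004  0.004 -1.   ] F [ 0.2 -0.5 -2.1] M [-0.16 -0.12 -0.03] op 0.0215 q [-0.14 -0.21  2.02  0.    1.33 -0.23]
[-0.019, -0.003, 0.008, 0.3, 0.2, -0.2, -1.0, 0, 0, 0, 0, 0, 0, -1.0, 0, 0, 0, 0, 0, 0, -1.0, 0, 0, 0, 0, 0, 0, -1.0, 0, 0, 0, 0, 0, 0, -1.0]
```

View pics/w16.png

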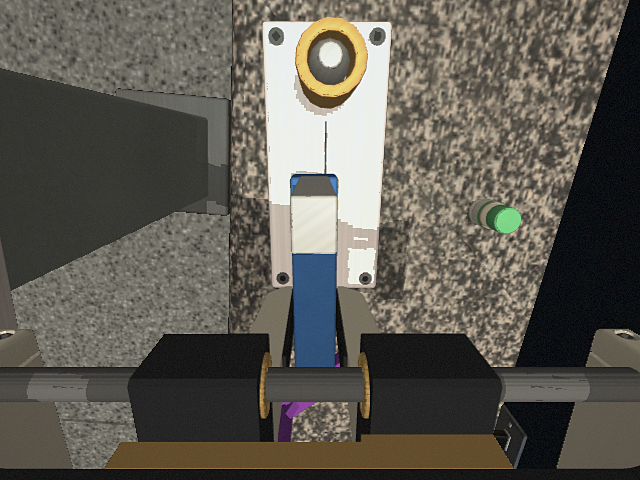

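Run:
```python
import cv2
a=cv2.imread('pics/w16.png')
cv2.imwrite('pics/c16a.png',cv2.resize(a[10:110,250:400],None,fx=5,fy=5,interpolation=cv2.INTER_CUBIC))
cv2.imwrite('pics/c16b.png',cv2.resize(a[190:300,250:400],None,fx=5,fy=5,interpolation=cv2.INTER_CUBIC))
cv2.imwrite('pics/c16c.png',cv2.resize(a[100:200,270:390],None,fx=6,fy=6,interpolation=cv2.INTER_CUBIC))
```

```text
(no output)
```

View pics/c16a.png

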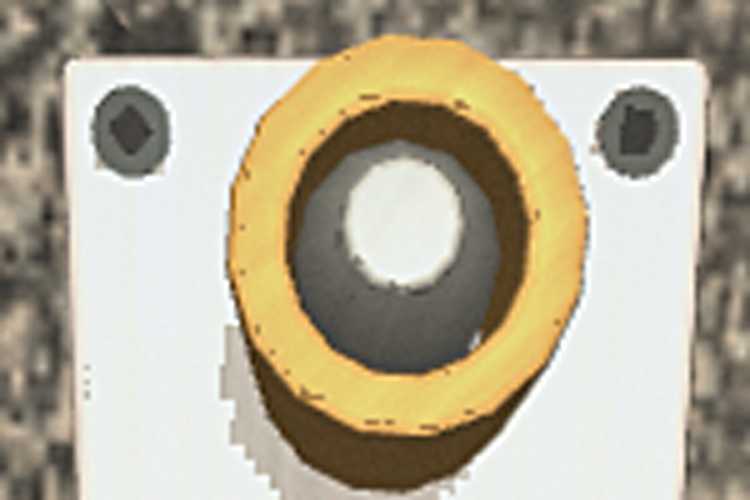

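View pics/c16b.png

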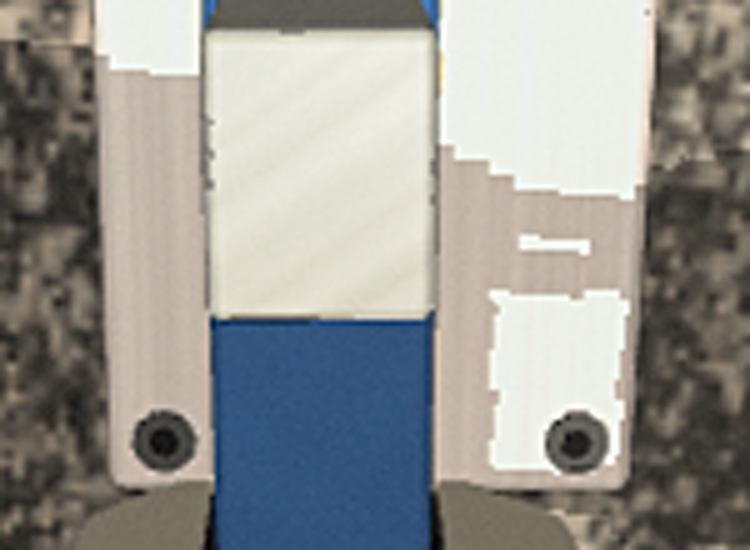

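View pics/c16c.png

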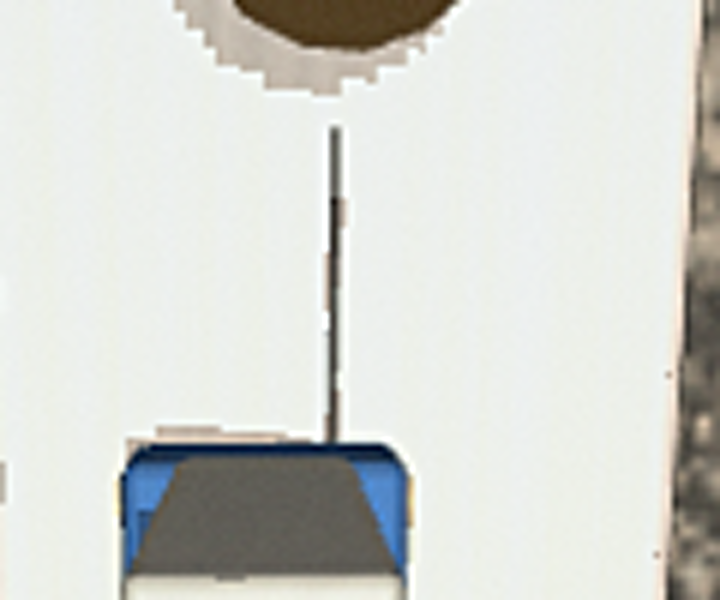

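```bash
cat > fit.py <<'E'
from h import *
from scipy.optimize import least_squares
def fit(m,loc,uv,p0,fixz=None):
    loc=np.array(loc);uv=np.array(uv)
    def f(q):
        p=q if fixz is None else [*q,fixz]
        a=p[2]; M=np.array([[np.cos(a),-np.sin(a),0],[np.sin(a),np.cos(a),0],[0,0,1]])
        return (proj(m,loc@M.T+[p[0],p[1],p[3]])-uv).ravel()
    r=least_squares(f,p0 if fixz is None else p0[:3]); return r.x,r.fun
E
python3 - <<'E'
from fit import *
st(); m=imaging.camera_model("wrist")
A=lambda x,y:(x/5-.5+250,y/5-.5+10); B=lambda x,y:(x/5-.5+250,y/5-.5+190); C=lambda x,y:(x/6-.5+270,y/6-.5+100)
p,e=fit(m,[(.1,.045,0),(.1,-.045,0),(-.1,.045,0),(-.1,-.045,0)],[A(66,62),A(705,62),B(112,487),B(630,490)],[.447,.056,1.655,.012]); print(p.round(4),np.degrees(p[2]),e.round(1))
p,e=fit(m,[(.1,.045,0),(.1,-.045,0),(-.1,.045,0),(-.1,-.045,0)],[A(66,62),A(705,62),B(112,487),B(630,490)],[.447,.056,1.655,.012],.012); print(p.round(4),np.degrees(p[2]),e.round(1))
l=back(m,[C(336,128),C(332,440)],.012); d=l[0]-l[1]; print("line",l.round(4),np.degrees(np.arctan2(d[1],d[0])))
a=p[2];X=np.array([np.cos(a),np.sin(a)]);Y=np.array([-X[1],X[0]]); print("line lateral in plate",((l[:,:2]-p[:2])@Y).round(4),"shaft",p[:2]+.062*X)
q,e=fit(m,[(.055,.011,.018),(.055,-.011,.018),(.055,.007,.075),(.055,-.007,.075),(.037,.007,.075),(.037,-.007,.075)],[C(125,450),C(407,452),C(133,574),C(402,574),B(213,318),B(432,318)],[.447,.005,1.655,.1]); print("sq",q.round(4),np.degrees(q[2]),e.round(1),"lat",(q[:2]-p[:2])@Y)
E
```

```text
t 16.8 pos [ 0.4464 -0.0114  0.1269] yaw -85.05 yaxis [-0.005  0.003 -1.   ] F [ 0.7 -1.1 -3. ] M [-0.12 -0.1  -0.02] op 0.0216 q [-0.14 -0.21  2.02  0.    1.33 -0.23]
[0.4477 0.0516 1.6547 0.0069] 94.80466982487296 [-0.9  0.2  0.9  0.2  0.2 -0.1 -0.2 -0.4]
[0.4476 0.0511 1.6548] 94.81040986559721 [-2.3 -1.6  2.3 -1.6 -0.7  2.9  0.7  2.6]
line [[0.4446 0.0869 0.012 ]
 [0.4477 0.0494 0.012 ]] 94.69334066672327
line lateral in plate [-0.      0.0001] shaft [0.44242327 0.1128516 ]
sq [4.4440e-01 1.1000e-03 1.6585e+00 1.0040e-01] 95.02555731859049 [ 0.2  2.   1.2  1.5 -1.6 -0.6  1.  -0.6 -0.7 -0.6  0.5 -0.6] lat 0.007404489584605876
```

Run:
```python
from h import *
st()
plan([(.4524,.0056,.10,-85.2),(.4524,.0056,.055,-85.2)],-1,step=.015)
```

```text
t 16.8 pos [ 0.4464 -0.0114  0.1269] yaw -85.05 yaxis [-0.005  0.003 -1.   ] F [ 0.7 -1.1 -3. ] M [-0.12 -0.1  -0.02] op 0.0216 q [-0.14 -0.21  2.02  0.    1.33 -0.23]
[-0.005, 0.009, 0.003, 0.1, 0.1, -0.1, -1.0, -0.005, 0.009, 0.003, 0.1, 0.1, -0.1, -1.0, -0.005, 0.009, 0.002, 0.1, 0.1, -0.1, -1.0, 0, 0.015, 0, 0, 0, 0, -1.0, 0, 0.015, 0, 0, 0, 0, -1.0]
[0, 0.015, 0, 0, 0, 0, -1.0, 0, 0, 0, 0, 0, 0, -1.0, 0, 0, 0, 0, 0, 0, -1.0, 0, 0, 0, 0, 0, 0, -1.0, 0, 0, 0, 0, 0, 0, -1.0]
```

Call:
{"fn": "carry_out", "kwargs": {"motion": [-0.006,0.006,0.003,0.1,0.1,-0.1,-1.0,-0.006,0.012,0.003,0.1,0,-0.1,-1.0,-0.004,0.015,0.001,0.1,0,-0.1,-1.0,0,0.015,0,0,0,0,-1.0,0,0.006,0,0,0,0,-1.0]}}

```text
t: 17.3
tool_pos: [0.4517, 0.0039, 0.0684]
orientation: [-1.247, 1.148, -1.154]
force: [-0.6, -0.3, -2.0]
opening: 0.0216
```

Call:
{"fn": "carry_out", "kwargs": {"motion": [0,0,0,0,0,0,-1.0,0,0,0,0,0,0,-1.0,0,0,0,0,0,0,-1.0,0,0,0,0,0,0,-1.0,0,0,0,0,0,0,-1.0]}}

```text
t: 17.8
tool_pos: [0.4512, 0.003, 0.0679]
orientation: [-1.247, 1.151, -1.155]
force: [-0.7, 0.7, -3.2]
opening: 0.0212
```

Run:
```python
from h import *
s=st(); im=imaging.read_camera("wrist"); cv2.imwrite("pics/w17.png",im)
cv2.imwrite('pics/c17.png',cv2.resize(im[0:330,240:400],None,fx=1.8*1,fy=1.8,interpolation=cv2.INTER_CUBIC))
cv2.imwrite('pics/c17a.png',cv2.resize(im[90:230,260:380],None,fx=5,fy=4.2,interpolation=cv2.INTER_CUBIC))
```

```text
t 17.8 pos [0.4512 0.003  0.0679] yaw -85.6 yaxis [ 0.    -0.003 -1.   ] F [-0.7  0.7 -3.2] M [-0.07 -0.13 -0.02] op 0.0212 q [-0.1  -0.12  2.06 -0.    1.2  -0.18]
```

View pics/w17.png

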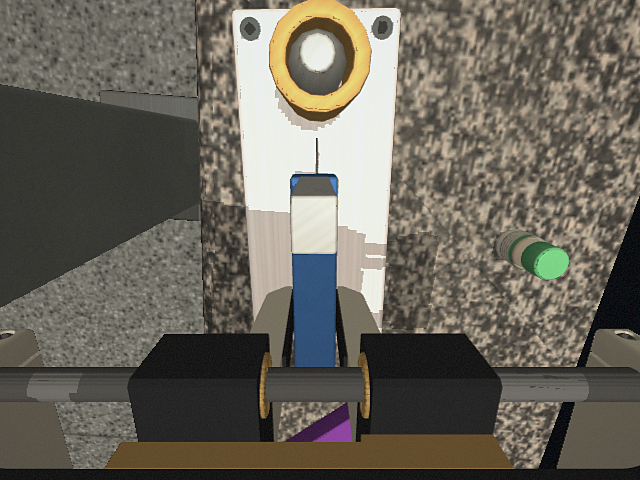

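View pics/c17a.png

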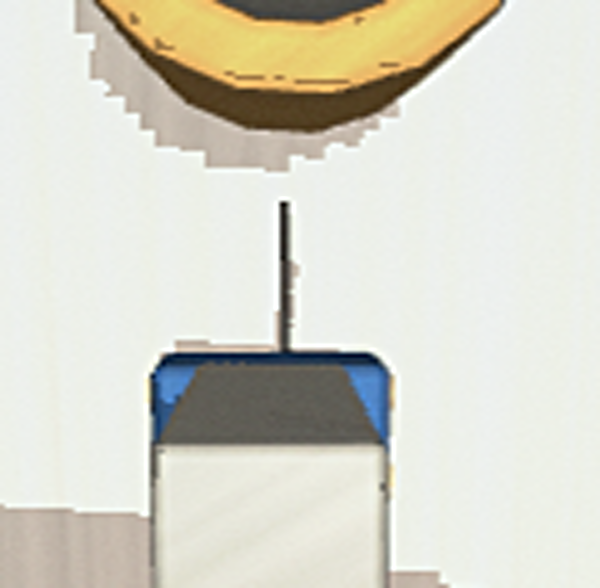

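Run:
```python
from fit import *
s=st(); m=imaging.camera_model("wrist")
C=lambda x,y:(x/5-.5+260,y/4.2-.5+90)
l=back(m,[C(284.5,200),C(286,350)],.012); d=l[0]-l[1]; print("line",l.round(4),np.degrees(np.arctan2(d[1],d[0])))
z0=s["tool_pos"][2]-.0234
a=np.radians(94.8);X=np.array([np.cos(a),np.sin(a)]);Y=np.array([-X[1],X[0]])
f=back(m,[C(153,360),C(390,360)],z0+.018); b=back(m,[C(156,444),C(387,444)],z0+.075)
print(f.round(4),b.round(4)); print("lat of foot",((f.mean(0)-l.mean(0))[:2]@Y),"blade",((b.mean(0)-l.mean(0))[:2]@Y), "tool-based", (s["tool_pos"]-l.mean(0))[:2]@Y)
e=ring(cv2.imread("pics/w17.png"),(250,390,0,125)); print(e,back(m,[e[0]],.072))
mt=imaging.camera_model("top");
```

```text
t 17.85 pos [0.4513 0.003  0.068 ] yaw -85.6 yaxis [ 0.    -0.003 -1.   ] F [ 0.4  1.  -2.1] M [-0.1  -0.11 -0.03] op 0.0214 q [-0.1  -0.12  2.06 -0.    1.2  -0.18]
line [[0.445  0.088  0.012 ]
 [0.4468 0.0678 0.012 ]] 94.9748159040592
[[0.4343 0.0703 0.0626]
 [0.4554 0.0719 0.0626]] [[0.4384 0.0705 0.1196]
 [0.4515 0.0715 0.1196]]
lat of foot 0.001601845235358491 blade 0.0015284310847412416 tool-based 0.0008385658288560785
((319.57708740234375, 54.7022819519043), (99.60152435302734, 111.7422866821289), 0.5199706554412842) [[0.44359769 0.11695449 0.072     ]]
```

Call:
{"fn": "carry_out", "kwargs": {"motion": [0,0.008,0.002,0,-0.3,0,-1.0,0,0.01,0.001,0,-0.2,0,-1.0,0,0.006,0,0,0,0,-1.0,0,0,0,0,0,0,-1.0,0,0,0,0,0,0,-1.0], "squeeze": 60}}

```text
t: 18.35
tool_pos: [0.4546, 0.0033, 0.0417]
orientation: [-1.251, 1.143, -1.148]
force: [0.0, -0.2, -2.7]
opening: 0.0213
```

```bash
cat > lat.py <<'E'
from fit import *
def look(name):
    s=st(); m=imaging.camera_model("wrist"); im=imaging.read_camera("wrist"); cv2.imwrite(f"pics/{name}.png",im)
    cv2.imwrite(f'pics/{name}c.png',cv2.resize(im[90:230,260:380],None,fx=5,fy=4.2,interpolation=cv2.INTER_CUBIC)); return s
E
python3 - <<'E'
from lat import *
look("w18")
E
```

```text
t 18.35 pos [0.4546 0.0033 0.0417] yaw -85.04 yaxis [ 0.001 -0.003 -1.   ] F [ 0.  -0.2 -2.7] M [-0.16 -0.05  0.03] op 0.0213 q [-0.1  -0.07  2.07 -0.    1.14 -0.19]
```

View pics/w18c.png

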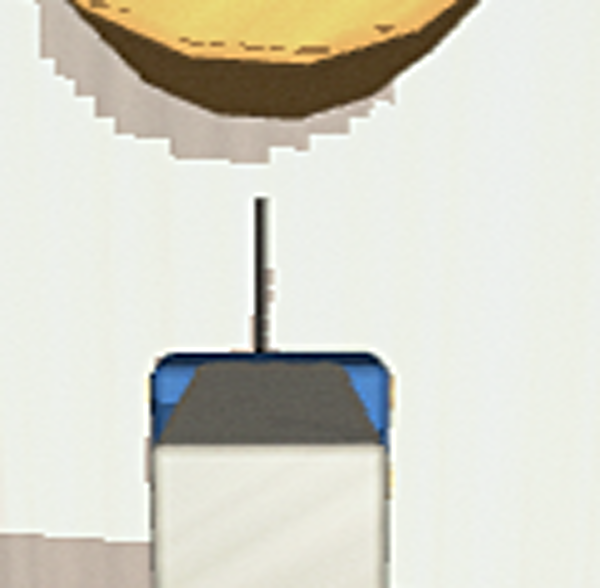

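```bash
cat >> lat.py <<'E'
def lat(s,m,l,f,b):
    C=lambda x,y:(x/5-.5+260,y/4.2-.5+90)
    L=back(m,[C(*p) for p in l],.012); d=L[0]-L[1]; z0=s["tool_pos"][2]-.0234
    a=np.radians(94.8);X=np.array([np.cos(a),np.sin(a)]);Y=np.array([-X[1],X[0]])
    F=back(m,[C(*p) for p in f],z0+.018); B=back(m,[C(*p) for p in b],z0+.075)
    print("lineyaw",np.degrees(np.arctan2(d[1],d[0])).round(2),"lat foot",((F.mean(0)-L.mean(0))[:2]@Y).round(5),"blade",((B.mean(0)-L.mean(0))[:2]@Y).round(5),"tool",((s["tool_pos"]-L.mean(0))[:2]@Y).round(5))
E
python3 - <<'E'
from lat import *
lat(st(),imaging.camera_model("wrist"),[(260.5,200),(262,350)],[(152,360),(390,360)],[(154,444),(387,444)])
E
```

```text
t 18.4 pos [0.4545 0.0033 0.0417] yaw -85.05 yaxis [ 0.    -0.003 -1.   ] F [ 0.6  0.4 -2.4] M [-0.15 -0.03  0.02] op 0.0215 q [-0.1  -0.07  2.07 -0.    1.14 -0.19]
lineyaw 95.28 lat foot -0.00104 blade -0.00111 tool -0.00253
```

Call:
{"fn": "carry_out", "kwargs": {"motion": [-0.006,0,-0.001,0,0.2,0,-1.0,-0.006,0,0,0,0,0,-1.0,-0.004,0,0,0,0,0,-1.0,0,0.002,0,0,0,0,-1.0,0,0,0,0,0,0,-1.0]}}

```text
t: 18.9
tool_pos: [0.4526, 0.0209, 0.0404]
orientation: [-1.248, 1.145, -1.151]
force: [-0.3, 0.1, -2.4]
opening: 0.0214
```

Run:
```python
from lat import *
look("w19")
```

```text
t 18.9 pos [0.4526 0.0209 0.0404] yaw -85.24 yaxis [ 0.002 -0.003 -1.   ] F [-0.3  0.1 -2.4] M [-0.09 -0.05 -0.03] op 0.0214 q [-0.06 -0.07  2.08 -0.    1.14 -0.15]
```

View pics/w19c.png

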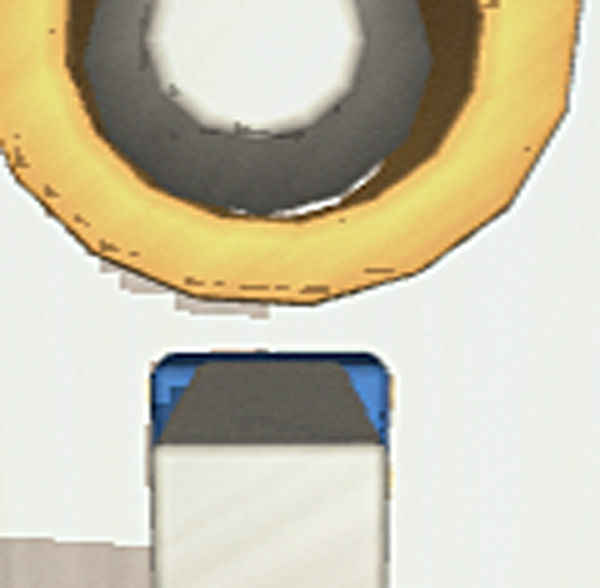

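Call:
{"fn": "carry_out", "kwargs": {"motion": [0,0.001,-0.0012,0,0,0,-1.0,0,0.002,0,0,0,0,-1.0,0,0.002,0,0,0,0,-1.0,0,0.001,0,0,0,0,-1.0,0,0,0,0,0,0,-1.0]}}

```text
t: 19.45
tool_pos: [0.452, 0.0204, 0.0355]
orientation: [-1.247, 1.145, -1.152]
force: [-1.1, -1.0, -2.3]
opening: 0.0212
```

Run:
```python
from lat import *
s=look("w20"); t=s["tool_pos"][:2]; Y=np.array([-.9965,-.0837]); print("lat est",-.00104+(t-np.array([.4545,.0033]))@Y-.068*np.radians((yawof(s)+85.05)) *-1)
```

```text
t 19.45 pos [0.452  0.0204 0.0355] yaw -85.28 yaxis [ 0.003 -0.003 -1.   ] F [-1.1 -1.  -2.3] M [0.01 0.01 0.  ] op 0.0212 q [-0.07 -0.07  2.08 -0.    1.13 -0.15]
lat est -0.00027116848545752646
```

Call:
{"fn": "carry_out", "kwargs": {"motion": [0,0.001,0,0,0,-0.2,-1.0,0,0.001,0,0,0,0,-1.0,0,0.001,0,0,0,0,-1.0,0,0.001,0,0,0,0,-1.0,0,0.001,0,0,0,0,-1.0]}}

```text
t: 20.0
tool_pos: [0.4522, 0.0204, 0.0353]
orientation: [-1.252, 1.145, -1.153]
force: [-7.7, 0.8, 14.0]
opening: 0.0213
```

Run:
```python
from lat import *
s=st()
```

```text
t 20.0 pos [0.4522 0.0204 0.0353] yaw -85.29 yaxis [ 0.001 -0.007 -1.   ] F [-7.7  0.8 14. ] M [0.13 1.39 0.05] op 0.0213 q [-0.06 -0.07  2.08 -0.01  1.13 -0.14]
```

Call:
{"fn": "carry_out", "kwargs": {"motion": [0,-0.0015,0,0,0,0.3,-1.0,-0.002,0,0,0,0,0.1,-1.0,-0.003,0,0,0,0,0,-1.0,-0.001,0,0,0,0,0,-1.0,0,0,0,0,0,0,-1.0]}}

```text
t: 20.5
tool_pos: [0.4514, 0.0267, 0.0361]
orientation: [-1.247, 1.149, -1.148]
force: [-0.3, 0.9, -2.6]
opening: 0.0216
```

Run:
```python
from lat import *
s=look("w21"); t=s["tool_pos"][:2]; Y=np.array([-.9965,-.0837]); print("lat est",-.00104+(t-np.array([.4545,.0033]))@Y+.068*np.radians((yawof(s)+85.05)))
```

```text
t 20.5 pos [0.4514 0.0267 0.0361] yaw -85.32 yaxis [-0.  0. -1.] F [-0.3  0.9 -2.6] M [-0.12 -0.12  0.01] op 0.0216 q [-0.05 -0.07  2.08  0.    1.13 -0.14]
lat est -0.0002102157383133552
```

View pics/w21c.png

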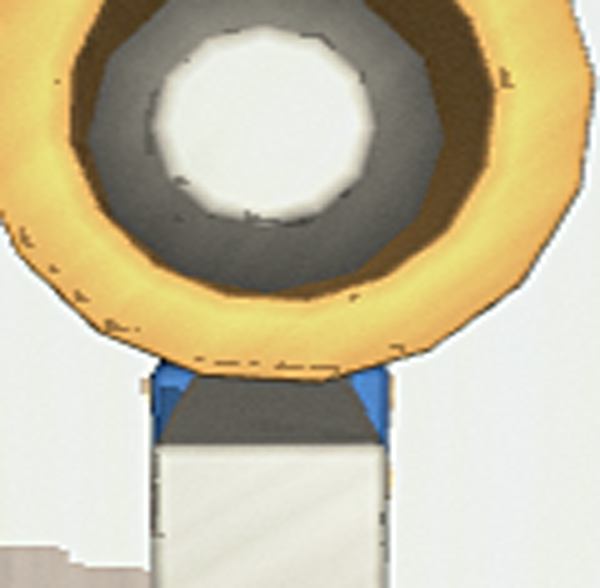

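Call:
{"fn": "carry_out", "kwargs": {"motion": [-0.001,0.0005,0,0,0,0,-1.0,-0.001,0.0005,0,0,0,0,-1.0,-0.001,0.0005,0,0,0,0,-1.0,-0.001,0.0005,0,0,0,0,-1.0,-0.001,0.0005,0,0,0,0,-1.0]}}

```text
t: 21.05
tool_pos: [0.4523, 0.0293, 0.0353]
orientation: [-1.249, 1.145, -1.153]
force: [-4.2, -9.2, 6.0]
opening: 0.0215
```

Run:
```python
from lat import *
s=st()
```

```text
t 21.05 pos [0.4523 0.0293 0.0353] yaw -85.3 yaxis [ 0.002 -0.005 -1.   ] F [-4.2 -9.2  6. ] M [-1.38  0.59  0.02] op 0.0215 q [-0.04 -0.06  2.08 -0.    1.13 -0.12]
```

Call:
{"fn": "carry_out", "kwargs": {"motion": [-0.001,0.0008,-0.0003,0,0,0.2,-1.0,-0.001,0.0008,-0.0003,0,0,0.2,-1.0,-0.001,0.001,-0.0003,0,0,0.2,-1.0,-0.001,0.001,0,0,0,0.2,-1.0,-0.001,0.001,0,0,0,0.1,-1.0]}}

```text
t: 21.55
tool_pos: [0.4524, 0.0293, 0.0353]
orientation: [-1.245, 1.148, -1.147]
force: [-8.0, -7.1, 13.4]
opening: 0.0215
```

Run:
```python
from lat import *
s=look("w22"); t=s["tool_pos"][:2]; Y=np.array([-.9965,-.0837]); print("lat est",-.00104+(t-np.array([.4545,.0033]))@Y+.068*np.radians((yawof(s)+85.05)))
cv2.imwrite("pics/s22.png",cv2.resize(imaging.read_camera("scene")[220:320,260:390],None,fx=6,fy=6,interpolation=cv2.INTER_CUBIC))
```

```text
t 21.55 pos [0.4524 0.0293 0.0353] yaw -85.26 yaxis [ 0.001  0.002 -1.   ] F [-8.  -7.1 13.4] M [-1.32  1.32 -0.01] op 0.0215 q [-0.05 -0.06  2.08  0.    1.13 -0.13]
lat est -0.0013447915188566331
```

View pics/w22c.png

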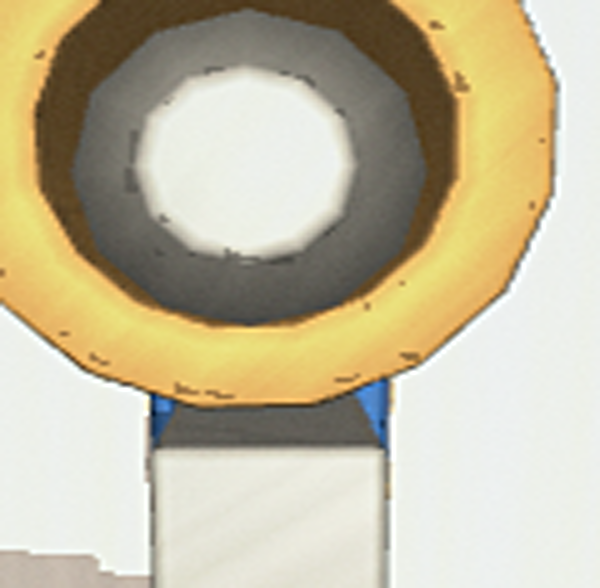

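View pics/s22.png

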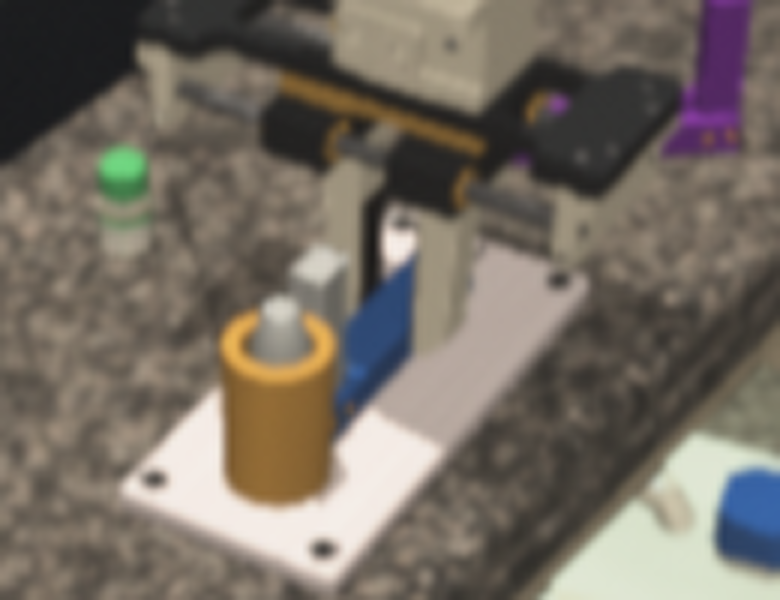

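Call:
{"fn": "carry_out", "kwargs": {"motion": [0.001,-0.001,-0.0015,0,0,0,-1.0,0.0005,0,-0.0008,0,0,0,-1.0,0,0,0,0,0.1,0,-1.0,0,0,0,0,0,0,-1.0,0,0,0,0,0,0,-1.0]}}

```text
t: 22.15
tool_pos: [0.4495, 0.0282, 0.0355]
orientation: [-1.244, 1.151, -1.148]
force: [0.5, -0.2, -2.7]
opening: 0.0217
```

```bash
cat >> lat.py <<'E'
def le(s):
    t=s["tool_pos"][:2]; Y=np.array([-.9965,-.0837]); print("lat est",-.00104+(t-np.array([.4545,.0033]))@Y+.068*np.radians((yawof(s)+85.05)))
E
python3 - <<'E'
from lat import *
s=st(); le(s)
E
```

```text
t 22.15 pos [0.4495 0.0282 0.0355] yaw -85.4 yaxis [ 0.     0.003 -1.   ] F [ 0.5 -0.2 -2.7] M [-0.12 -0.11  0.05] op 0.0217 q [-0.05 -0.07  2.08  0.    1.13 -0.14]
lat est 0.0014906650188940605
```

Call:
{"fn": "carry_out", "kwargs": {"motion": [0,0,0.0006,0,-0.2,-0.2,-1.0,-0.0008,0.0005,0,0,0,0,-1.0,-0.001,0.0006,-0.0003,0,0,0.1,-1.0,-0.001,0.0008,-0.0004,0,0,0.1,-1.0,-0.001,0.0008,-0.0005,0,0,0.1,-1.0]}}

```text
t: 22.65
tool_pos: [0.4504, 0.0291, 0.0353]
orientation: [-1.248, 1.144, -1.148]
force: [-2.3, -7.2, 6.0]
opening: 0.0213
```

Run:
```python
from lat import *
s=look("w23"); le(s)
```

```text
t 22.65 pos [0.4504 0.0291 0.0353] yaw -85.11 yaxis [ 0.002 -0.001 -1.   ] F [-2.3 -7.2  6. ] M [-1.24  0.43  0.03] op 0.0213 q [-0.05 -0.07  2.08 -0.    1.13 -0.13]
lat est 0.0008516385996517374
```

View pics/w23c.png

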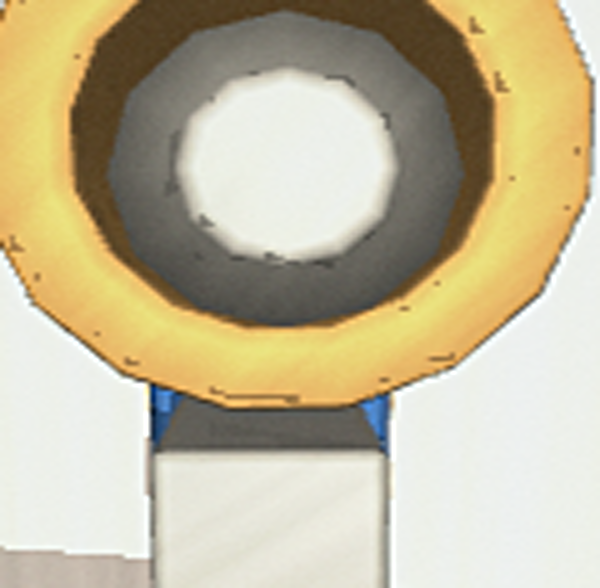

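Call:
{"fn": "carry_out", "kwargs": {"motion": [-0.0006,0.0002,0.0006,0,0.2,0.1,-1.0,-0.001,0.0006,0.0004,0,0.1,0.1,-1.0,-0.0013,0.001,0,0,0,0.1,-1.0,-0.0015,0.001,-0.0002,0,0,0.1,-1.0,-0.0016,0.001,-0.0003,0,0,0.1,-1.0]}}

```text
t: 23.2
tool_pos: [0.4512, 0.0294, 0.0353]
orientation: [-1.249, 1.147, -1.152]
force: [-5.5, -11.1, 11.1]
opening: 0.0215
```

Run:
```python
from lat import *
s=look("w24"); le(s)
```

```text
t 23.2 pos [0.4512 0.0294 0.0353] yaw -85.33 yaxis [ 0.001 -0.004 -1.   ] F [ -5.5 -11.1  11.1] M [-1.99  0.88  0.08] op 0.0215 q [-0.05 -0.07  2.08 -0.    1.13 -0.13]
lat est -0.00023756657852060776
```

View pics/w24c.png

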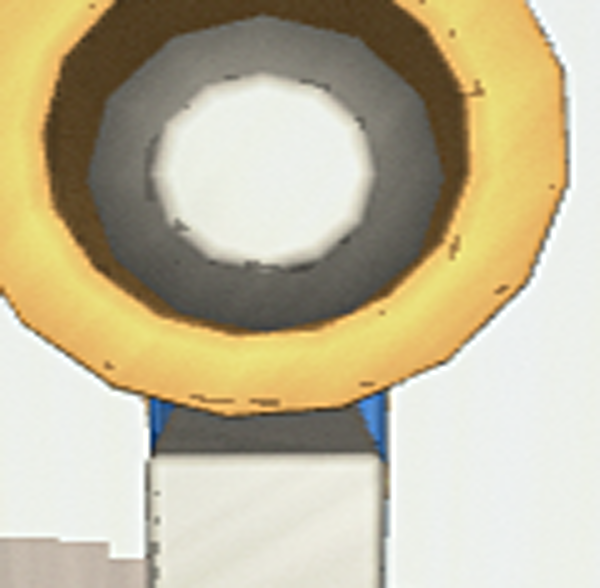

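Call:
{"fn": "carry_out", "kwargs": {"motion": [-0.0016,0.001,-0.0004,0,0,0.3,-1.0,-0.0016,0.0011,-0.0004,0,0,0.2,-1.0,-0.0018,0.0012,-0.0004,0,0,0.2,-1.0,-0.0018,0.0012,-0.0004,0,0,0.2,-1.0,-0.0018,0.0012,-0.0004,0,0,0.2,-1.0]}}

```text
t: 23.75
tool_pos: [0.4512, 0.0294, 0.0353]
orientation: [-1.246, 1.146, -1.149]
force: [-6.0, -12.6, 11.6]
opening: 0.0215
```

Run:
```python
from lat import *
s=st(); le(s)
```

```text
t 23.75 pos [0.4512 0.0294 0.0353] yaw -85.25 yaxis [ 0.002 -0.    -1.   ] F [ -6.  -12.6  11.6] M [-2.09  1.13  0.05] op 0.0215 q [-0.05 -0.07  2.08 -0.    1.13 -0.13]
lat est -0.00013853467048489324
```

Call:
{"fn": "carry_out", "kwargs": {"motion": [-0.002,0.0013,-0.0005,0,0,0.2,-1.0,-0.0024,0.0015,-0.0006,0,0,0.2,-1.0,-0.0026,0.0015,-0.0006,0,0,0.2,-1.0,-0.0026,0.0015,-0.0006,0,0,0.2,-1.0,-0.0026,0.0015,-0.0006,0,0,0.2,-1.0]}}

```text
t: 24.25
tool_pos: [0.4512, 0.0295, 0.0353]
orientation: [-1.248, 1.141, -1.153]
force: [-7.1, -16.8, 14.3]
opening: 0.0214
```

Run:
```python
from lat import *
s=look("w25"); le(s)
im=imaging.read_camera("scene"); cv2.imwrite("pics/s25.png",cv2.resize(im[190:350,200:400],None,fx=4,fy=3.7,interpolation=cv2.INTER_CUBIC))
le(st())
```

```text
t 24.25 pos [0.4512 0.0295 0.0353] yaw -85.17 yaxis [ 0.005 -0.005 -1.   ] F [ -7.1 -16.8  14.3] M [-2.82  1.31  0.01] op 0.0214 q [-0.04 -0.07  2.08 -0.01  1.12 -0.13]
lat est -0.00011109325202074408
t 24.35 pos [0.4512 0.0295 0.0353] yaw -85.17 yaxis [ 0.005 -0.005 -1.   ] F [ -6.7 -16.4  14.3] M [-2.83  1.31 -0.04] op 0.0214 q [-0.04 -0.07  2.08 -0.01  1.12 -0.13]
lat est -5.778061135786272e-05
```

View pics/w25.png

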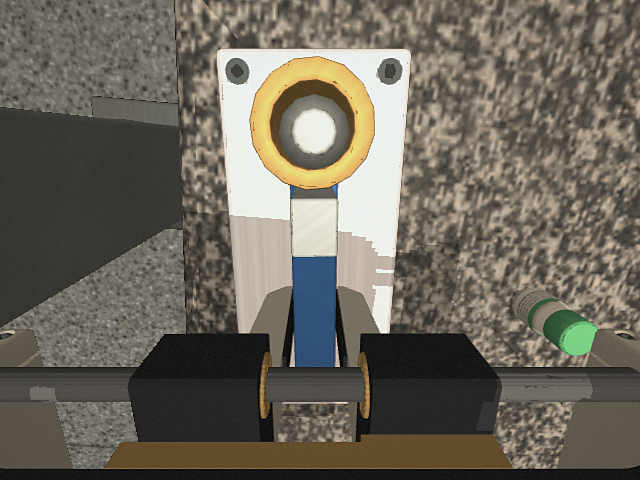

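View pics/s25.png

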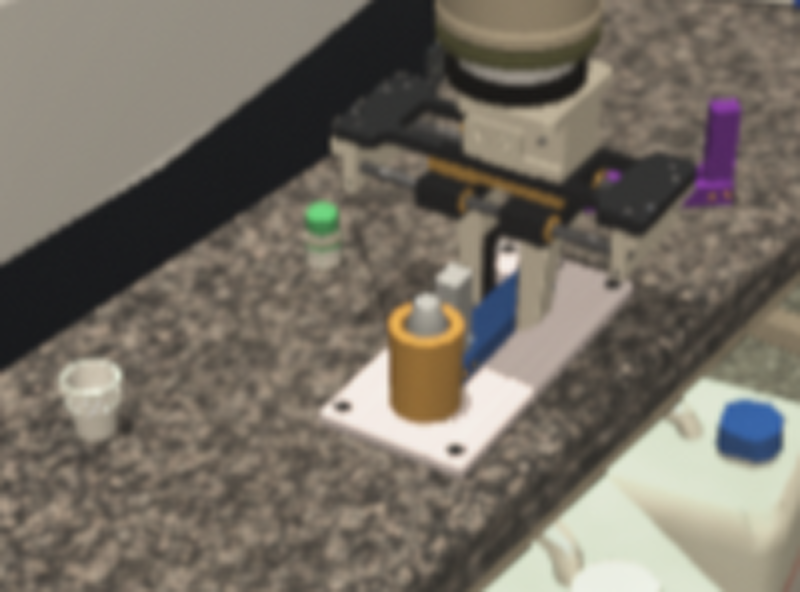

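Call:
{"fn": "carry_out", "kwargs": {"motion": [-0.0026,0.0015,-0.0006,-0.2,0,0.4,-1.0,-0.0026,0.0015,-0.0006,-0.1,0,0.3,-1.0,-0.0026,0.0015,-0.0006,-0.1,0,0.3,-1.0,-0.0026,0.0015,-0.0006,-0.1,0,0.3,-1.0,-0.0026,0.0015,-0.0006,-0.1,0,0.3,-1.0]}}

```text
t: 24.85
tool_pos: [0.4513, 0.0295, 0.0353]
orientation: [-1.251, 1.148, -1.145]
force: [-7.5, -15.6, 14.9]
opening: 0.0211
```

Run:
```python
from lat import *
s=st(); le(s)
for i in range(4): imaging.read_camera("top")
s=look("w26"); le(s)
im=imaging.read_camera("scene")
for n in ("cup_stack","cuvette_box","vial_lone"):
    print(n,[(round(d["confidence"],2),d["pixel"]) for d in models.outline_of("scene",n)])
```

```text
t 24.85 pos [0.4513 0.0295 0.0353] yaw -85.11 yaxis [-0.003 -0.001 -1.   ] F [ -7.5 -15.6  14.9] M [-2.85  1.08  0.04] op 0.0211 q [-0.05 -0.06  2.08 -0.    1.13 -0.13]
lat est -0.00014797318262108533
t 25.05 pos [0.4513 0.0295 0.0353] yaw -85.11 yaxis [-0.003 -0.001 -1.   ] F [ -6.8 -15.6  15.3] M [-2.85  1.16 -0.01] op 0.0213 q [-0.05 -0.06  2.08 -0.    1.13 -0.13]
lat est -0.00014148931628738865
cup_stack [(0.78, [222.8, 298.4])]
cuvette_box []
vial_lone [(0.62, [279.7, 258.0])]
```

Run:
```python
from plant import robot
print(robot.close_job())
```

```text
the job is handed in; nothing more can be done
None
```

I handed the job in at about 25 s. The sleeve is fully down on the shaft and released, and the blue-footed square is pressed into the corner and still gripped.

**Sleeve:** it went down until it met the plate (27 N upward). After release, an overlay on the scene picture showed it standing level on the plate.

**Square:** last readings before hand-in, steady over the final 0.2 s:

| Check | Reading |
|---|---|
| Push against the sleeve | about 15.6 N |
| Push down on the plate | about 15 N measured at the wrist, roughly 17 N on the plate with the square's weight |
| Turn relative to the scribed line | about 0.1–0.2° |
| Sideways offset from the line | about 0.15 mm |
| Tool tilt | about 0.2° |
| Grip | 60 N set, opening 21 mm |

**Checks that fell short:**
- A sideways force of about 7 N remained when pressing down. It did not move the square in the last readings.
- The camera calibrations disagreed by 1–2 mm, so I set the sideways position relative to the line and shaft in the wrist picture.

**Bystanders:** the cups and vial were where they started in the last scene picture. The vial's detected pixel was about 2 px off, but its cap lined up by eye. The arm hid the cuvette box in the final check. I never worked near it, but I could not confirm it at the end.

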